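# Pack the tube rack in the transport case and hasp it shut

### The arm

A 6-joint arm with a two-finger parallel gripper is mounted at the origin on the work surface. World frame = base frame: x ahead of the robot, y to its left, z up, the work surface at z = 0. Lengths are in m, angles in rad, forces in N, time in s.
With the tool pointing down it reaches from about 0.35 to 0.85 m from the base axis. Payload 8.1 kg.
Tool frame: the origin (TCP) lies on the mounting face of the last link; the fingertips stand 186 mm ahead of it and the grasp point (between the pads) lies 167 mm ahead of it; z points along the fingers, y is the line along which they close (so a half turn about z gives the same grasp; the last joint's range is limited). The gripper opens to 93 mm and grips with 3 to 60 N. Pads are 15 mm wide; open, the fingers measure 128 mm over their backs; the gripper's body (75 mm by 188 mm) begins 65 mm behind the grasp point.
Start: joints at [-1.211, 0.13, 1.488, -0, 1.523, -0.085], TCP at [0.258, -0.542, 0.405] pointing down, gripper open.
Joint ranges: [-2.96, 2.96], [-0.89, 2.26], [0.02, 2.5], [-1.34, 4.48], [0, 2.73], [-2.66, 2.66]. Speed limits (rad/s): [2.39, 2.39, 2.79, 3.14, 3.14, 3.14].

### API

Orientations are given as a rotation vector (axis times angle).
In Python, from plant import read_state, read_camera, camera_params, close_job gives the robot as it stands. The module is installed in compiled form; this text tells all that it offers.
- The arm moves only by the tool servo_tool, never from a script. Its argument "increments" is a list of rows, each an object with "slide": the shift along the tool's x, y, z in mm, a list of three; "dr": the turn, a rotation vector about the tool's x, y, z in rad, a list of three; "jaw": the closure, from 0 (fully open) to 1 (shut). In form: [{"slide": [x, y, z], "dr": [ax, ay, az], "jaw": jaw}, ...]. A call has 1 to 20 rows; each row is the pose to reach, as a shift and turn from the pose commanded when the call began, along the tool's axes at that moment; what a row does not reach only later rows make up. A row lasts 1/10 s, in which the tool goes at most 50 mm and 8.59 degrees, less where a joint would pass 70% of its speed; a pose out of reach is approached as far as the arm can. A call with a gripper value outside its range is refused whole. The fingers move at their own pace and stop on an object; "force" is the grip in N (left out, the last holds). Time passes only in rows, so rows that repeat a pose let the fingers close. It gives the time, the measured TCP pose, the force, the opening and the grip force at its end, in the units of the state.
- read_state(): the state, without advancing time (a new reading comes with each control period).
- read_camera(name): name is "scene" or "side" or "wrist"; returns (picture, depth): 480x640x3 uint8, red, green, blue; 480x640 float32, m along the optical axis (not along the pixel's ray), 0 where there is no reading.
- camera_params(name): a dict with "fx", "fy", "cx", "cy" (pixels), "k1" (the pictures are not rectified: a ray, as slopes to the right and down, at radius r is drawn at 1 + k1 r^2 times it, then the intrinsics apply), "rvec" (rotation vector, rad) and "tvec" (3), from world to camera coordinates, as OpenCV has them. Camera axes: x right, y down, z forward; pixel columns grow to the right and rows downward; lengths in m; the calibration is good to about 2 mm. A picture is of the moment at which its call begins: read the wrist's pose just before it. camera_params takes no time and is no camera call; for the wrist camera it gives the pose at the moment of the call.
- close_job(): hands the job in; it is judged then, once.
The state is a dict: "t": time; "q": joint angles; "dq": joint speeds; "joint_torque": joint torques, N m; "tool_pos": TCP position; "orientation": TCP orientation; "force": force on the tool from outside, world axes, zero at the start; "wrist_torque": the same for the moment, N m; "opening": finger opening in m; "gripper_force": force on a finger pad.
Only numpy, scipy, OpenCV 4.12 (cv2) and the standard library are available. Lean on these libraries where they do the work, as an engineer would, in place of code of your own. Each camera call takes 0.05 s, during which the arm holds its last target. There are 200 camera calls.

### The job

Set the blue tube rack inside the white transport case, keeping it upright and not dropping it, then take the green lid from its sloping stand, hook the lid's lip under the green ledge of the case with the lid tilted, and swing it down in the grip (not letting it fall shut) until it lies flat on the rim. Then swing the steel hasp over until it lies fully down with the lid's staple through its slot, let go, and leave the other bench items as they are.

Things in the scene. Friction and masses are not known exactly. Their poses are not given: they have to be found in the camera images.
- case: White open-topped transport case with green trim, fixed to the bench, outside 190 (x) by 180 (y) by 130 mm high, walls and floor 8 mm thick. Origin at the centre of its underside, z up; its -x rim (nearest the robot) carries the green ledge, its +x rim the hasp.
- ledge (a point): Middle of the inner lower edge of the green ledge: case x = -77 mm, 17 mm above the rim. The overhang is 6 mm thick and reaches 18 mm inward from a wall whose inner face is at x = -95 mm; inner faces of its closed ends at y = +-90 mm. Axes are the case's.
- far_stop (a point): Point at rim height between the inner faces (case x = +95 mm) of two steel hinge cheeks (y = +-28 to 42 mm, 22 mm above the rim). They leave the lid 6 mm of play along x, so its lip gets under the ledge only with the lid tilted, +x edge raised 15 to 25 degrees, lip resting on the rim; it is then swung down about the lip.
- stand: Fixed aluminium stand whose top slopes 25 degrees, rising away from the robot (+x), with a stop along its lower edge. Holds the lid. Footprint about 160 by 130 mm, slab up to 100 mm high. Origin at the centre of its underside.
- lid: Loose green lid, 184 (x) by 170 (y) mm, 0.3 to 0.5 kg. Origin at the centre of its underside, z out of its top; centre of mass near x = 0. Main plate 10 mm thick. Starts on the stand, tilted 25 degrees, lip (-x) edge down against the stop. Home, its axes are parallel to the case's and its origin lies 130 mm above the case's, within 3 mm in x and 5 mm in y.
- staple (a point): Top middle of the steel staple on the lid (lid x = +60 mm, 28 mm above the underside); it is 18 mm long in x, 7 mm wide. Axes are the lid's.
- lid_lip (a point): Middle of the lid's lower -x edge, on the underside (lid x = -92 mm, y = 0, z = 0). The lip is the 30 mm next to this edge, only 5 mm thick, flush with the underside.
- lid_grip (a point): Grip point in the lid's black bar handle (lid x = -17 mm, z = 32 mm); the bar is 14 mm thick in x, 80 mm long in y and stands from 10 to 42 mm above the underside. Axes are the lid's.
- rack: Loose blue tube rack with capped tubes, 0.24 to 0.42 kg, 120 (x) by 64 (y) by 112 mm high. Origin at the centre of its underside. A white carrying bar 12 mm thick (y), 120 mm long (x) runs along its top from 94 to 112 mm height; caps of the tubes are at 77 mm. It fits in the case whichever way it is turned.
- rack_grip (a point): Centre of the rack's carrying bar, 103 mm above its underside; axes are the rack's.
- hasp (a joint): Angle of the steel hasp about its hinge. 0 rad: closed, lying level over the lid towards the case's -x, underside 2 mm above the lid; 1.57: straight up; 1.9 to 2.15 at the start, leaning away beyond the +x rim. Stiff hinge (0.05 N m): it stays where it is left and must be pushed right down (about 1 N at the tip).
- hasp_hinge (a point): Hinge axis of the hasp (along the case's y), at x = 102 mm, 144.5 mm above the case's underside; axes are those of the case.
- hasp_tip (a point): Middle of the hasp's red free end. The strap is 83 mm long from its hinge, 42 mm wide (34 at the red tip), 5 mm thick; slot 24 mm wide from 25 to 60 mm from the hinge, solid beyond.
- dropper: White dropper bottle, 28 mm across, 75 mm tall. Bystander.
- wash_bottle: Clear bottle with blue cap, 66 mm across, 190 mm tall. Bystander.
- reagent: Amber bottle, 60 mm across, 120 mm tall. Bystander.
- jar: Red jar, 60 mm across, 70 mm tall. Bystander.
- slide_box: Yellow slide box 100 by 80 by 35 mm. Bystander.
- tip_box: Orange tip box 110 by 80 by 55 mm. Bystander.
Things that resemble listed ones, but are neither listed nor needed, are in the scene too. What is meant by the rack is not yellow, and is the larger of those in its own colour.

How it is judged:
By the outcome, as a careful person would: the job done as asked, in the order asked, and still so for the second after the job is handed in, with the robot touching nothing.
It also fails if it takes over 72 s, if anything falls off the work surface, if the arm or the gripper's body presses on something with over 40 N, if the wrist force passes 120 N, or if a joint passes its speed limit or range.

## Working session

There is one attempt and no reset: what is moved stays moved. The work goes in short steps, Python scripts to look and compute and a tool call to move; the robot and the scene stay as the last step left them, time stands still between calls to the robot, and variables do not carry over. Pictures are saved under pics/ and viewed, at most 10 in all, crops included, and the job is handed in when it is done.

Besides the shell and the picture viewer there is one more tool, called after "Request:" in YAML: its name, and indented under it one key for each argument. servo_tool: Moves the arm, as the interface text tells. Its arguments: {"type":"object","properties":{"increments":{"type":"array"},"force":{"type":"number"}},"required":["increments"]}

```bash
mkdir -p pics; cat > h.py <<'E'
import numpy as np, cv2, json
from scipy.spatial.transform import Rotation as R
from plant import read_state, read_camera, camera_params
def save(name):
    p=camera_params(name); im,d=read_camera(name)
    np.savez(f'{name}.npz',im=im,d=d,**{k:np.array(v) for k,v in p.items()})
    return im,d,p
def load(name): 
    z=np.load(f'{name}.npz'); return z['im'],z['d'],{k:z[k] for k in z.files if k not in('im','d')}
def cloud(d,p):
    v,u=np.mgrid[0:480,0:640]
    K=np.array([[p['fx'],0,p['cx']],[0,p['fy'],p['cy']],[0,0,1.]],float)
    n=cv2.undistortPoints(np.stack([u,v],-1).reshape(-1,1,2).astype(float),K,np.array([float(p['k1']),0,0,0])).reshape(480,640,2)
    c=np.dstack([n*d[...,None],d]); Rm=R.from_rotvec(p['rvec']).as_matrix()
    return (c-np.array(p['tvec']))@Rm
def proj(P,p):
    K=np.array([[p['fx'],0,p['cx']],[0,p['fy'],p['cy']],[0,0,1.]],float)
    return cv2.projectPoints(np.array(P,float).reshape(-1,3),np.array(p['rvec'],float),np.array(p['tvec'],float),K,np.array([float(p['k1']),0,0,0,0]))[0].reshape(-1,2)
E
python3 - <<'E'
from h import *
a,_,_=save('scene'); b,_,_=save('side')
cv2.imwrite('pics/scene.png',a[...,::-1]);cv2.imwrite('pics/side.png',b[...,::-1])
s=read_state();print(s['t'],s['tool_pos'],s['orientation'])
E
```

```text
0.1 [ 0.25811455 -0.54142762  0.40383547] [-3.06270979e+00 -6.92589091e-01  3.15564985e-04]
```

View pics/scene.png

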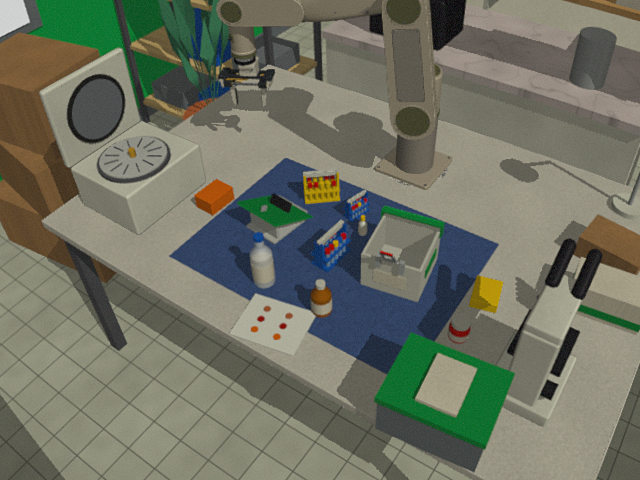

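View pics/side.png

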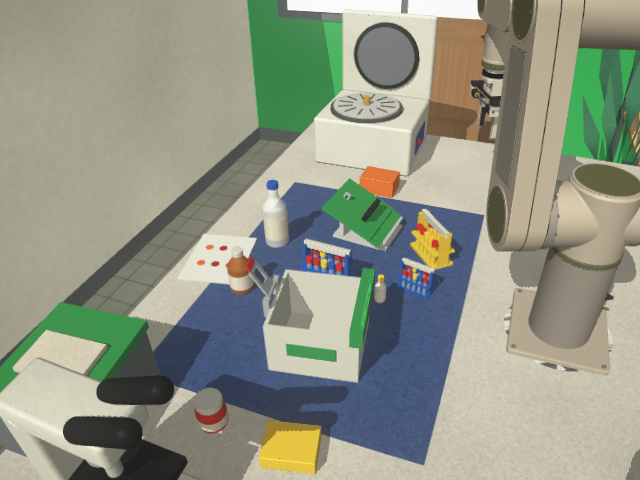

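The scene view shows two blue racks, at (332,246) and (357,205), and a yellow one at (321,186). The one at (332,246) looks larger, so it fits the description. I'll confirm this in a crop and with measured sizes.

```bash
python3 - <<'E'
from h import *
a,d,p=load('scene')
cv2.imwrite('pics/crop1.png',cv2.resize(a[150:310,230:450,::-1],None,fx=3.6,fy=3.6,interpolation=cv2.INTER_CUBIC))
for n in('scene','side'):
    a,d,p=load(n); W=cloud(d,p); np.set_printoptions(precision=3,suppress=True)
    hsv=cv2.cvtColor(a,cv2.COLOR_RGB2HSV)
    ok=(d>0)&(W[...,2]>0.015)&(W[...,0]>.25)&(W[...,0]<1.)&(abs(W[...,1])<.5)
    g=np.zeros((480,640,3),np.uint8)
    # table of objects
    hb=(hsv[...,0]>100)&(hsv[...,0]<125)&(hsv[...,1]>120)&ok
    nn,l,st,c=cv2.connectedComponentsWithStats(hb.astype(np.uint8))
    for i in range(1,nn):
        if st[i,4]>40:
            P=W[l==i]; print(n,'blue',c[i],st[i,4],P.min(0),P.max(0))
    hb=(hsv[...,0]>45)&(hsv[...,0]<85)&(hsv[...,1]>120)&ok
    nn,l,st,c=cv2.connectedComponentsWithStats(hb.astype(np.uint8))
    for i in range(1,nn):
        if st[i,4]>40:
            P=W[l==i]; print(n,'green',c[i],st[i,4],P.min(0),P.max(0),np.median(P,0))
    ok=ok&(hsv[...,1]<60)&(hsv[...,2]>100)&(W[...,2]>.03)
    nn,l,st,c=cv2.connectedComponentsWithStats(ok.astype(np.uint8))
    for i in range(1,nn):
        if st[i,4]>40:
            P=W[l==i]; print(n,'white',c[i],st[i,4],P.min(0),P.max(0))
E
```

```text
scene blue [354.724 206.751] 181 [ 0.301 -0.063  0.015] [ 0.394 -0.004  0.074]
scene blue [328.531 248.182] 478 [ 0.497 -0.029  0.017] [0.629 0.045 0.108]
scene blue [257.634 236.86 ] 93 [ 0.741 -0.121  0.172] [ 0.773 -0.088  0.196]
scene green [273.025 211.277] 1035 [ 0.458 -0.314  0.028] [ 0.636 -0.122  0.122] [ 0.566 -0.2    0.089]
scene green [413.867 217.339] 466 [0.382 0.108 0.108] [0.445 0.303 0.16 ] [0.412 0.211 0.151]
scene green [430.085 262.576] 59 [0.44  0.304 0.067] [0.535 0.321 0.094] [0.491 0.314 0.085]
scene green [407.495 372.272] 2658 [0.78  0.406 0.128] [1.    0.5   0.158] [0.898 0.458 0.149]
scene white [264.154  12.172] 1107 [ 0.25  -0.5    0.541] [ 0.317 -0.327  0.645]
scene white [320.367 172.679] 196 [ 0.295 -0.228  0.089] [ 0.382 -0.132  0.117]
scene white [356.432 196.33 ] 88 [ 0.301 -0.048  0.04 ] [ 0.383 -0.02   0.088]
scene white [398.466 253.444] 3156 [0.39  0.116 0.03 ] [0.633 0.326 0.205]
scene white [330.461 232.383] 206 [ 0.502 -0.01   0.054] [0.624 0.021 0.119]
scene white [362.111 224.689] 45 [0.41  0.026 0.031] [0.436 0.05  0.059]
scene white [261
[... 1107 characters left out ...]
 ] [ 0.782 -0.07   0.176]
side white [434.182 222.225] 231 [ 0.291 -0.237  0.095] [ 0.375 -0.136  0.118]
side white [392.202 229.667] 99 [ 0.438 -0.292  0.031] [ 0.461 -0.157  0.043]
side white [326.897 247.768] 380 [ 0.498 -0.005  0.092] [0.62  0.019 0.116]
side white [236.44 252.  ] 116 [0.737 0.091 0.106] [0.764 0.121 0.123]
side white [417.802 265.492] 187 [ 0.3   -0.049  0.066] [ 0.382 -0.022  0.082]
side white [305.398 314.961] 6880 [0.386 0.006 0.03 ] [0.776 0.324 0.206]
side white [379.898 288.512] 127 [0.401 0.025 0.03 ] [0.427 0.048 0.06 ]
side white [ 94.102 342.693] 88 [0.811 0.487 0.147] [0.903 0.5   0.164]
side white [208.055 400.482] 599 [0.592 0.449 0.042] [0.647 0.5   0.074]
```

View pics/crop1.png

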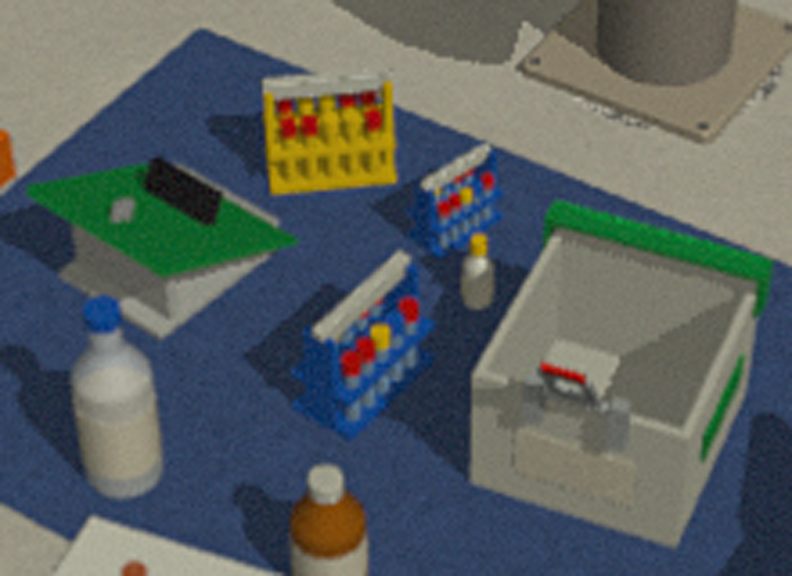

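The crop confirms it. The larger rack at crop (365,345), scene (332,246), measures about 120 mm long and 112 mm high. The one at crop (455,200) is only about 85 mm high, so the larger is the target. Next I'll fit the poses.

```bash
cat > fit.py <<'E'
from h import *
np.set_printoptions(precision=4,suppress=True)
def data(names):
    out=[]
    for n in names:
        a,d,p=load(n); W=cloud(d,p); hsv=cv2.cvtColor(a,cv2.COLOR_RGB2HSV)
        m=(d>0); out.append(np.hstack([W[m],hsv[m].astype(float)]))
    return np.vstack(out)
def box(X,lo,hi): return X[np.all((X[:,:3]>lo)&(X[:,:3]<hi),1)]
def rect(P): 
    (c,s,a)=cv2.minAreaRect((P[:,:2]*1000).astype(np.float32)); return np.array(c),np.array(s),a
def trimrect(P,q=.01):
    # robust rectangle: orientation by PCA / minrect, extents by quantile
    c,s,a=rect(P); best=None
    for da in np.arange(-8,8.1,.25):
        t=np.radians(a+da); u=np.array([np.cos(t),np.sin(t)]); v=np.array([-u[1],u[0]])
        A=P[:,:2]@u; B=P[:,:2]@v; qa=np.quantile(A,[q,1-q]); qb=np.quantile(B,[q,1-q])
        ar=np.ptp(qa)*np.ptp(qb)
        if best is None or ar<best[0]: best=(ar,a+da,u*qa.mean()+v*qb.mean(),np.ptp(qa),np.ptp(qb))
    return best[1:]
def lidfit(X,c=(.55,-.21,.08)):
    L=box(X,[c[0]-.15,c[1]-.15,.03],[c[0]+.15,c[1]+.15,.35]); L=L[(L[:,3]>45)&(L[:,3]<85)&(L[:,4]>120)]
    P=L[:,:3]
    for _ in range(5):
        m=P.mean(0); n=np.linalg.svd(P-m,full_matrices=False)[2][2]; n*=np.sign(n[2]); r=(P-m)@n
        P=P[abs(r-np.median(r))<.004]
    ex=np.array([n[2],0,-n[0]]); ex/=np.linalg.norm(ex); ey=np.cross(n,ex)
    Q=np.c_[(P-m)@ex,(P-m)@ey]; return m,n,ex,ey,trimrect(Q),len(P)
E
cat > f1.py <<'E'
from fit import *
import sys
for names in (['scene'],['side']):
    X=data(names); print(names)
    B=box(X,[.48,-.04,.096],[.65,.05,.125]); B=B[(B[:,4]<70)&(B[:,5]>90)]; print('bar',trimrect(B),np.quantile(B[:,2],.9),len(B))
    m,n,ex,ey,r,k=lidfit(X); print('lid n',n,'tilt',np.degrees(np.arccos(n[2])),'c',m+ex*r[1][0]+ey*r[1][1],r[0],r[2:],k)
    K=box(X,[.36,.09,.148],[.47,.33,.165]); K=K[(K[:,3]>45)&(K[:,3]<85)&(K[:,4]>100)]; print('ledge',trimrect(K),np.median(K[:,2]),len(K))
    K=box(X,[.36,.08,.1265],[.62,.34,.134]); K=K[K[:,4]<70]; print('rim',trimrect(K),np.median(K[:,2]),len(K))
    K=box(X,[.55,.1,.15],[.72,.32,.24]);H=K[(K[:,4]>120)&((K[:,3]<8)|(K[:,3]>172))]; print('tip',np.median(H[:,:3],0),len(H))
E
python3 f1.py
```

```text
['scene']
bar (np.float64(86.35498809814453), array([0.5631, 0.0077]), np.float64(0.019688010694566146), np.float64(0.12060506853651298)) 0.11237129423793918 185
lid n [-0.4231  0.0508  0.9047] tilt 25.222666815637993 c [ 0.5462 -0.2187  0.079 ] 85.09588623046875 (np.float64(0.17380426790317544), np.float64(0.17556608774735716)) 841
ledge (np.float64(8.858006477355957), array([0.4123, 0.2056]), np.float64(0.032151258573116626), np.float64(0.19003678119069847)) 0.15158726060601807 369
rim (np.float64(9.366250991821289), array([0.5071, 0.2216]), np.float64(0.2041982424790849), np.float64(0.18135679498243523)) 0.12906364897805372 378
tip [0.6418 0.2467 0.2128] 32
['side']
bar (np.float64(85.80213928222656), array([0.558 , 0.0085]), np.float64(0.016577047760492215), np.float64(0.11840733176526846)) 0.11321720625842527 370
lid n [-0.4379  0.0548  0.8974] tilt 26.187203181546803 c [ 0.5372 -0.219   0.0783] 84.31663513183594 (np.float64(0.16917194869134772), np.float64(0.1782431592171682)) 2070
ledge (np.float64(9.776925086975098), array([0.4073, 0.2033]), np.float64(0.02567015288063834), np.float64(0.18898573631298698)) 0.15344850794758563 886
rim (np.float64(10.132598876953125), array([0.5103, 0.2201]), np.float64(0.17440161676960597), np.float64(0.18210825672798037)) 0.13018557115387144 937
tip [0.6343 0.2433 0.2116] 91
```

```bash
cat >> h.py <<'E'
def tool(): 
    s=read_state(); return np.array(s['tool_pos']),R.from_rotvec(s['orientation'])
def Rt(yaw,tilt=0,flip=0):
    # frame with x at yaw(deg), z up, tilted so +x edge is raised by tilt; tool: z=-frame z, y along frame y (flip: tool y along frame x)
    F=R.from_euler('ZY',[yaw,-tilt],degrees=True)
    T=R.from_matrix(np.array([[1,0,0],[0,-1,0],[0,0,-1.]]))   # tool x=fx, y=-fy, z=-fz
    return F*T*R.from_euler('z',flip,degrees=True)
def inc(g,Rg,base=None):
    """slide(mm),dr for grasp point g with orientation Rg"""
    p0,R0=base or tool(); t=np.array(g)-Rg.apply([0,0,.167])
    sl=R0.inv().apply(t-p0)*1000; dr=(R0.inv()*Rg).as_rotvec()
    return np.round(sl,1).tolist(),np.round(dr,4).tolist()
E
python3 - <<'E'
from h import *
p,r=tool(); c=camera_params('wrist'); Rc=R.from_rotvec(c['rvec']).inv(); pos=-Rc.apply(c['tvec'])
print(r.inv().apply(pos-p), (r.inv()*Rc).as_matrix().round(3), c['fx'],c['cx'],c['k1'])
for y in(0,180): print(inc([.561,.006,.27],Rt(-4,0,y)), read_state()['opening'])
E
```

```text
[0.06667553 0.00029664 0.01934353] [[ 0.    -0.97  -0.243]
 [ 1.     0.001 -0.001]
 [ 0.001 -0.243  0.97 ]] 360.08138103576033 317.2616766807379 -0.007800599519701165
([509.0, -363.9, -32.5], [-0.0016, 0.0003, 0.5146]) 0.09321836596702257
([509.0, -363.9, -32.5], [-0.0003, -0.0021, -2.627]) 0.09321836596702257
```

Request:
servo_tool:
  increments:
    - {"slide": [170, -121, -11], "dr": [0, 0, 0.17], "jaw": 0.4}
    - {"slide": [340, -243, -22], "dr": [0, 0, 0.34], "jaw": 0.4}
    - {"slide": [509, -364, -32], "dr": [0, 0, 0.515], "jaw": 0.4}
    - {"slide": [509, -364, -32], "dr": [0, 0, 0.515], "jaw": 0.4}
    - {"slide": [509, -364, -32], "dr": [0, 0, 0.515], "jaw": 0.4}
    - {"slide": [509, -364, -32], "dr": [0, 0, 0.515], "jaw": 0.4}
    - {"slide": [509, -364, -32], "dr": [0, 0, 0.515], "jaw": 0.4}
    - {"slide": [509, -364, -32], "dr": [0, 0, 0.515], "jaw": 0.4}
    - {"slide": [509, -364, -32], "dr": [0, 0, 0.515], "jaw": 0.4}
    - {"slide": [509, -364, -32], "dr": [0, 0, 0.515], "jaw": 0.4}
    - {"slide": [509, -364, -32], "dr": [0, 0, 0.515], "jaw": 0.4}
    - {"slide": [509, -364, -32], "dr": [0, 0, 0.515], "jaw": 0.4}
    - {"slide": [509, -364, -32], "dr": [0, 0, 0.515], "jaw": 0.4}
    - {"slide": [509, -364, -32], "dr": [0, 0, 0.515], "jaw": 0.4}
    - {"slide": [509, -364, -32], "dr": [0, 0, 0.515], "jaw": 0.4}
    - {"slide": [509, -364, -32], "dr": [0, 0, 0.515], "jaw": 0.4}

```text
t: 1.7
tool_pos: [0.5607, 0.0051, 0.4363]
orientation: [3.139, -0.111, -0.001]
force: [0.8, -0.4, -0.1]
opening: 0.0556
gripper_force: 0.0
```

```bash
cat > f2.py <<'E'
from fit import *
a,d,p=save('wrist'); import time
cv2.imwrite('pics/w_%d.png'%int(time.time()),a[...,::-1])
X=data(['wrist'])
B=box(X,[.48,-.04,.098],[.65,.05,.125]); B=B[(B[:,4]<70)&(B[:,5]>90)]; print('bar',trimrect(B),np.median(B[:,2]),len(B))
m,n,ex,ey,r,k=lidfit(X); print('lid n',n,'tilt',np.degrees(np.arccos(n[2])),'c',m+ex*r[1][0]+ey*r[1][1],r[0],r[2:],k)
K=box(X,[.36,.09,.148],[.47,.33,.165]); K=K[(K[:,3]>45)&(K[:,3]<85)&(K[:,4]>100)]; print('ledge',trimrect(K),np.median(K[:,2]),len(K))
K=box(X,[.36,.08,.1265],[.62,.34,.134]); K=K[K[:,4]<70]; print('rim',trimrect(K),np.median(K[:,2]),len(K))
K=box(X,[.55,.1,.15],[.72,.32,.24]);H=K[(K[:,4]>120)&((K[:,3]<8)|(K[:,3]>172))]; print('tip',np.median(H[:,:3],0),len(H))
E
python3 f2.py; ls pics
```

```text
bar (np.float64(86.59314727783203), array([0.5604, 0.0078]), np.float64(0.01177825142991186), np.float64(0.11774345659841012)) 0.11270060721252871 1873
lid n [-0.432   0.0507  0.9005] tilt 25.782243603652642 c [ 0.5398 -0.2183  0.0791] 85.70494842529297 (np.float64(0.16439474548488026), np.float64(0.1802125879221474)) 21314
crop1.png
scene.png
side.png
w_1796080206.pngTraceback (most recent call last):
  File "f2.py", line 7, in <module>
    K=box(X,[.36,.09,.148],[.47,.33,.165]); K=K[(K[:,3]>45)&(K[:,3]<85)&(K[:,4]>100)]; print('ledge',trimrect(K),np.median(K[:,2]),len(K))
                                                                                                     ~~~~~~~~^^^
  File "fit.py", line 17, in trimrect
    A=P[:,:2]@u; B=P[:,:2]@v; qa=np.quantile(A,[q,1-q]); qb=np.quantile(B,[q,1-q])
                                 ~~~~~~~~~~~^^^^^^^^^^^
    return _quantile_unchecked(
        a, q, axis, out, overwrite_input, method, keepdims, weights)
    return _ureduce(a,
                    func=_quantile_ureduce_func,
    ...<5 lines>...
                    overwrite_input=overwrite_input,
                    method=method)
    r = func(a, **kwargs)
    result = _quantile(arr,
                       quantiles=q,
    ...<2 lines>...
                       out=out,
                       weights=wgt)
    slices_having_nans = np.isnan(arr[-1, ...])
                                  ~~~^^^^^^^^^
IndexError: index -1 is out of bounds for axis 0 with size 0
```

```bash
python3 - <<'E'
from h import *
for z in(.16,.104): print(inc([.5604,.0078,z],Rt(-3.4)))
E
```

```text
([-0.4, -3.0, 109.5], [0.0003, 0.0006, -0.0123])
([-0.3, -3.0, 165.5], [0.0003, 0.0006, -0.0123])
```

View pics/w_1796080206.png

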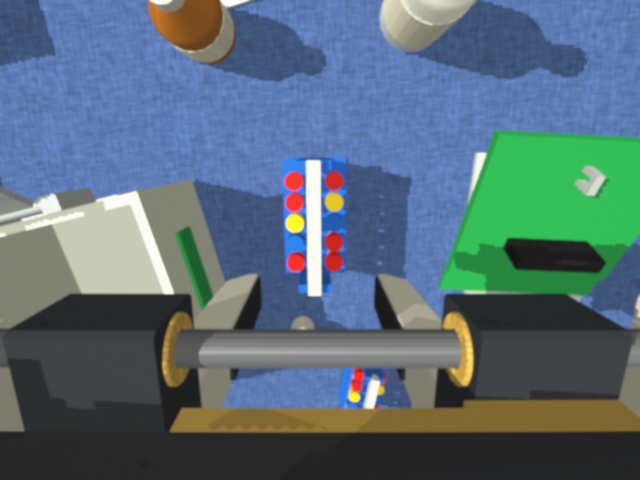

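The wrist view shows the rack bar at (315,225), running between the fingers. The lid handle is at (555,255) and the staple at (592,182). The path down is clear.

Request:
servo_tool:
  increments:
    - {"slide": [0, -3, 40], "dr": [0, 0, -0.012], "jaw": 0.4}
    - {"slide": [0, -3, 80], "dr": [0, 0, -0.012], "jaw": 0.4}
    - {"slide": [0, -3, 110], "dr": [0, 0, -0.012], "jaw": 0.4}
    - {"slide": [0, -3, 130], "dr": [0, 0, -0.012], "jaw": 0.4}
    - {"slide": [0, -3, 150], "dr": [0, 0, -0.012], "jaw": 0.4}
    - {"slide": [0, -3, 160], "dr": [0, 0, -0.012], "jaw": 0.4}
    - {"slide": [0, -3, 165.5], "dr": [0, 0, -0.012], "jaw": 0.4}
    - {"slide": [0, -3, 165.5], "dr": [0, 0, -0.012], "jaw": 0.4}
    - {"slide": [0, -3, 165.5], "dr": [0, 0, -0.012], "jaw": 1}
    - {"slide": [0, -3, 165.5], "dr": [0, 0, -0.012], "jaw": 1}
    - {"slide": [0, -3, 165.5], "dr": [0, 0, -0.012], "jaw": 1}
    - {"slide": [0, -3, 165.5], "dr": [0, 0, -0.012], "jaw": 1}
    - {"slide": [0, -3, 165.5], "dr": [0, 0, -0.012], "jaw": 1}
    - {"slide": [0, -3, 165.5], "dr": [0, 0, -0.012], "jaw": 1}
    - {"slide": [0, -3, 165.5], "dr": [0, 0, -0.012], "jaw": 1}
    - {"slide": [0, -3, 165.5], "dr": [0, 0, -0.012], "jaw": 1}
  force: 30

```text
t: 3.35
tool_pos: [0.5613, 0.0089, 0.2712]
orientation: [3.14, -0.091, -0.0]
force: [-0.4, -0.6, 0.3]
opening: 0.0115
gripper_force: 30.0
```

```bash
python3 - <<'E'
from h import *
b=tool(); print(b[0][2])
for z in(.31,.12,.113): print(inc([.499,.219,z],Rt(9.5),b))
E
```

```text
0.2711924709380115
([-74.4, -206.1, -205.8], [0.0002, 0.0, -0.224])
([-74.4, -206.1, -15.8], [0.0002, 0.0, -0.224])
([-74.4, -206.1, -8.8], [0.0002, 0.0, -0.224])
```

Request:
servo_tool:
  increments:
    - {"slide": [0, 0, -20], "dr": [0, 0, 0], "jaw": 1}
    - {"slide": [0, 0, -60], "dr": [0, 0, 0], "jaw": 1}
    - {"slide": [0, 0, -100], "dr": [0, 0, 0], "jaw": 1}
    - {"slide": [0, 0, -140], "dr": [0, 0, 0], "jaw": 1}
    - {"slide": [0, 0, -180], "dr": [0, 0, 0], "jaw": 1}
    - {"slide": [0, 0, -205], "dr": [0, 0, 0], "jaw": 1}
    - {"slide": [0, 0, -205], "dr": [0, 0, 0], "jaw": 1}

```text
t: 4.05
tool_pos: [0.5618, 0.009, 0.4807]
orientation: [3.14, -0.091, 0.011]
force: [1.3, 1.2, -2.8]
opening: 0.0118
gripper_force: 30.0
```

Request:
servo_tool:
  increments:
    - {"slide": [-12, -33, 0], "dr": [0, 0, -0.03], "jaw": 1}
    - {"slide": [-25, -69, 0], "dr": [0, 0, -0.075], "jaw": 1}
    - {"slide": [-37, -103, 0], "dr": [0, 0, -0.11], "jaw": 1}
    - {"slide": [-50, -140, 0], "dr": [0, 0, -0.15], "jaw": 1}
    - {"slide": [-62, -173, 0], "dr": [0, 0, -0.19], "jaw": 1}
    - {"slide": [-70, -195, 0], "dr": [0, 0, -0.21], "jaw": 1}
    - {"slide": [-74, -206, 0], "dr": [0, 0, -0.224], "jaw": 1}
    - {"slide": [-74, -206, 0], "dr": [0, 0, -0.224], "jaw": 1}
    - {"slide": [-74, -206, 0], "dr": [0, 0, -0.224], "jaw": 1}

```text
t: 4.95
tool_pos: [0.4995, 0.2183, 0.475]
orientation: [3.13, 0.259, -0.002]
force: [1.4, 0.5, -4.4]
opening: 0.012
gripper_force: 30.0
```

```bash
python3 - <<'E'
from fit import *
a,d,p=save('wrist'); b,_,ps=save('side')
cv2.imwrite('pics/w2.png',np.hstack([cv2.resize(a,(400,300)),cv2.resize(b[180:420,200:520],(400,300))])[...,::-1])
X=data(['wrist'])
K=box(X,[.36,.08,.1265],[.62,.34,.134]); K=K[K[:,4]<70]; print('rim',trimrect(K),np.median(K[:,2]),len(K))
K=box(X,[.5,.09,.1465],[.62,.33,.158]); K=K[K[:,4]<70]; print('cheeks',trimrect(K),np.median(K[:,2]),len(K))
print(read_state()['tool_pos'],read_state()['orientation'])
E
```

```text
rim (np.float64(9.714618682861328), array([0.5135, 0.221 ]), np.float64(0.1574269545289661), np.float64(0.17962769658279926)) 0.13071552670394146 5355
cheeks (np.float64(10.03333568572998), array([0.5975, 0.2355]), np.float64(0.01259529755265032), np.float64(0.08268647619721503)) 0.15212535566110402 1588
[0.4998 0.2178 0.4757] [ 3.1304  0.2574 -0.001 ]
```

View pics/w2.png

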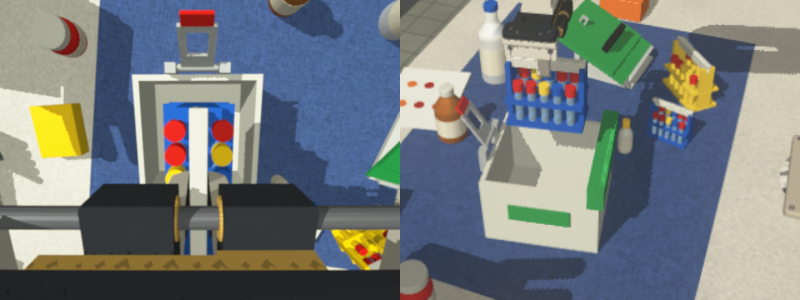

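The wrist view (left half) shows the rack at (200,150), hovering inside the case opening, with the hasp at (198,45). The side view (right half) shows it upright over the case. Lowering it now.

Request:
servo_tool:
  increments:
    - {"slide": [-2, 0, 30], "dr": [0, 0, -0.005], "jaw": 1}
    - {"slide": [-2, 0, 65], "dr": [0, 0, -0.005], "jaw": 1}
    - {"slide": [-2, 0, 100], "dr": [0, 0, -0.005], "jaw": 1}
    - {"slide": [-2, 0, 135], "dr": [0, 0, -0.005], "jaw": 1}
    - {"slide": [-2, 0, 160], "dr": [0, 0, -0.005], "jaw": 1}
    - {"slide": [-2, 0, 175], "dr": [0, 0, -0.005], "jaw": 1}
    - {"slide": [-2, 0, 185], "dr": [0, 0, -0.005], "jaw": 1}
    - {"slide": [-2, 0, 190], "dr": [0, 0, -0.005], "jaw": 1}
    - {"slide": [-2, 0, 192], "dr": [0, 0, -0.005], "jaw": 1}
    - {"slide": [-2, 0, 192], "dr": [0, 0, -0.005], "jaw": 1}
    - {"slide": [-2, 0, 192], "dr": [0, 0, -0.005], "jaw": 1}

```text
t: 6.15
tool_pos: [0.4978, 0.2188, 0.2855]
orientation: [-3.13, -0.268, -0.003]
force: [0.3, 0.2, -3.5]
opening: 0.0116
gripper_force: 30.0
```

Request:
servo_tool:
  increments:
    - {"slide": [0, 0, 2], "dr": [0, 0, 0], "jaw": 1}
    - {"slide": [0, 0, 4], "dr": [0, 0, 0], "jaw": 1}
    - {"slide": [0, 0, 5], "dr": [0, 0, 0], "jaw": 1}
    - {"slide": [0, 0, 6], "dr": [0, 0, 0], "jaw": 1}
    - {"slide": [0, 0, 6], "dr": [0, 0, 0], "jaw": 1}

```text
t: 6.65
tool_pos: [0.4975, 0.2185, 0.2792]
orientation: [3.13, 0.268, 0.0]
force: [-3.7, -2.3, 4.2]
opening: 0.0116
gripper_force: 30.0
```

Request:
servo_tool:
  increments:
    - {"slide": [0, 0, 0], "dr": [0, 0, 0], "jaw": 0.6}
    - {"slide": [0, 0, 0], "dr": [0, 0, 0], "jaw": 0.6}
    - {"slide": [0, 0, 0], "dr": [0, 0, 0], "jaw": 0.6}
    - {"slide": [0, 0, 0], "dr": [0, 0, 0], "jaw": 0.6}
    - {"slide": [0, 0, 0], "dr": [0, 0, 0], "jaw": 0.6}
    - {"slide": [0, 0, -10], "dr": [0, 0, 0], "jaw": 0.6}
    - {"slide": [0, 0, -30], "dr": [0, 0, 0], "jaw": 0.6}
    - {"slide": [0, 0, -60], "dr": [0, 0, 0], "jaw": 0.6}
    - {"slide": [0, 0, -100], "dr": [0, 0, 0], "jaw": 0.6}
    - {"slide": [0, 0, -145], "dr": [0, 0, 0], "jaw": 0.6}
    - {"slide": [0, 0, -180], "dr": [0, 0, 0], "jaw": 0.6}
    - {"slide": [0, 0, -180], "dr": [0, 0, 0], "jaw": 0.6}

```text
t: 7.85
tool_pos: [0.4981, 0.2189, 0.4662]
orientation: [-3.127, -0.268, -0.017]
force: [1.0, -0.2, 0.0]
opening: 0.0372
gripper_force: 0.0
```

```bash
python3 - <<'E'
from fit import *
save('wrist'); X=data(['wrist'])
B=box(X,[.42,.17,.11],[.6,.27,.1255]); B=B[(B[:,4]<70)&(B[:,5]>90)]; print('bar',trimrect(B),np.median(B[:,2]),np.std(B[:,2]),len(B))
b=tool(); print(b[0])
# lid pregrasp options: lid yaw -6.8 tilt 25.3; tool y along lid x
F=R.from_euler('ZY',[-6.8,-25.3],degrees=True)
for fl in(90,-90): print(fl, inc([.50,-.20,.33],Rt(-6.8,0,fl),b))
print(read_state()['q'])
E
```

```text
bar (np.float64(84.95963287353516), array([0.5185, 0.2295]), np.float64(0.07711366325126587), np.float64(0.15584120872462953)) 0.12066301862248766 0.0026398981284158265 1821
[0.4978 0.2188 0.4627]
90 ([-68.8, 413.0, -35.3], [-0.0074, -0.0039, 1.8603])
-90 ([-68.8, 413.0, -35.3], [0.0036, -0.0068, -1.2813])
[ 0.3197 -0.043   1.5619  0.      1.6155  1.7197]
```

```bash
python3 - <<'E'
from h import *
print(inc([.54,-.30,.33],Rt(-6.8,0,-90)))
E
```

```text
([-46.4, 518.3, -35.2], [0.0036, -0.0068, -1.2813])
```

Request:
servo_tool:
  increments:
    - {"slide": [-4, 40, -12], "dr": [0, 0, -0.1], "jaw": 0.6}
    - {"slide": [-8, 85, -25], "dr": [0, 0, -0.21], "jaw": 0.6}
    - {"slide": [-12, 130, -35], "dr": [0, 0, -0.32], "jaw": 0.6}
    - {"slide": [-16, 175, -35], "dr": [0, 0, -0.43], "jaw": 0.6}
    - {"slide": [-20, 220, -35], "dr": [0, 0, -0.54], "jaw": 0.6}
    - {"slide": [-24, 265, -35], "dr": [0, 0, -0.65], "jaw": 0.6}
    - {"slide": [-28, 310, -35], "dr": [0, 0, -0.77], "jaw": 0.6}
    - {"slide": [-32, 355, -35], "dr": [0, 0, -0.88], "jaw": 0.6}
    - {"slide": [-36, 400, -35], "dr": [0, 0, -0.99], "jaw": 0.6}
    - {"slide": [-40, 445, -35], "dr": [0, 0, -1.1], "jaw": 0.6}
    - {"slide": [-44, 490, -35], "dr": [0, 0, -1.21], "jaw": 0.6}
    - {"slide": [-46, 518, -35], "dr": [0, 0, -1.28], "jaw": 0.6}
    - {"slide": [-46, 518, -35], "dr": [0, 0, -1.28], "jaw": 0.6}
    - {"slide": [-46, 518, -35], "dr": [0, 0, -1.28], "jaw": 0.6}
    - {"slide": [-46, 518, -35], "dr": [0, 0, -1.28], "jaw": 0.6}

```text
t: 9.4
tool_pos: [0.5402, -0.2987, 0.4925]
orientation: [-2.35, -2.083, -0.0]
force: [-1.0, -0.1, -0.0]
opening: 0.0366
gripper_force: 0.0
```

```bash
python3 - <<'E'
from fit import *
a,d,p=save('wrist'); cv2.imwrite('pics/w3.png',a[...,::-1]); X=data(['wrist'])
m,n,ex,ey,r,k=lidfit(X); print('lid n',n,'tilt',np.degrees(np.arccos(n[2])),'c',m+ex*r[1][0]+ey*r[1][1],r[0],r[2:],k)
# handle: dark points above the plane by 25-45 mm
h=(X[:,:3]-m)@n; H=X[(h>.022)&(h<.045)&(np.linalg.norm(X[:,:3]-m,axis=1)<.13)&(X[:,5]<90)]
print('handle h',np.quantile(h[(X[:,5]<90)&(h>.022)&(h<.045)],[.5,.9]),len(H))
for hh in (.028,):
  T=H[((H[:,:3]-m)@n)>hh]; Q=np.c_[(T[:,:3]-m)@ex,(T[:,:3]-m)@ey]; rr=trimrect(Q); print('handle',rr,'at top world',m+ex*rr[1][0]+ey*rr[1][1]+n*.032,len(T))
print(read_state()['tool_pos'])
E
```

```text
lid n [-0.4356  0.0496  0.8988] tilt 26.002979158451375 c [ 0.5387 -0.2201  0.0788] 83.4730224609375 (np.float64(0.16715547572455075), np.float64(0.1803737145373035)) 23576
handle h [0.0327 0.0338] 1386
handle (np.float64(83.62775421142578), array([-0.0316, -0.0022]), np.float64(0.07778277792795679), np.float64(0.014073159068082507)) at top world [ 0.5094 -0.2177  0.1   ] 1145
[ 0.5402 -0.2984  0.4929]
```

View pics/w3.png

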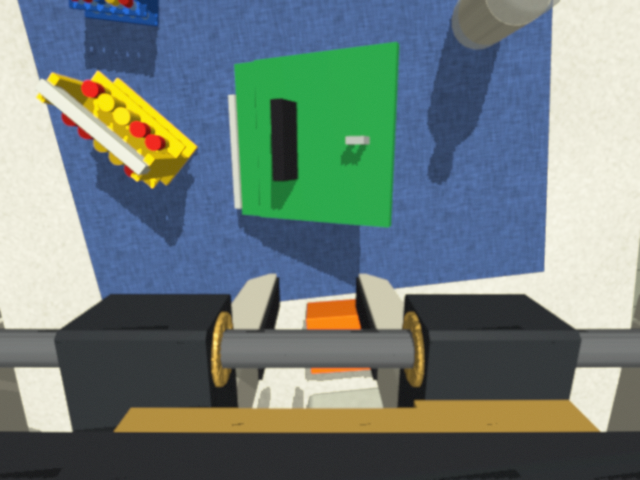

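The wrist view shows the lid with corners near (397,42), (390,226), (236,63) and (244,214), the handle at (285,140) and the staple at (357,139). I'll fit the lid pose to its outline corners as a check on the depth fit.

```bash
cat > pnp.py <<'E'
from fit import *
from scipy.optimize import least_squares
a,d,p=load('wrist'); hsv=cv2.cvtColor(a,cv2.COLOR_RGB2HSV)
g=((hsv[...,0]>45)&(hsv[...,0]<85)&(hsv[...,1]>120)&(hsv[...,2]>60)).astype(np.uint8)
g=cv2.morphologyEx(g,cv2.MORPH_CLOSE,np.ones((5,5)))
cs=cv2.findContours(g,0,1)[0]; c=max(cs,key=cv2.contourArea); q=cv2.approxPolyDP(cv2.convexHull(c),6,True)[:,0]; print(q.tolist())
W=cloud(d,p)
# fit: outline points lie on projected hull of model; parameters yaw,tilt,x,y,z of lid origin
M=np.array([[x,y,z] for x in(-.062,.092) for y in(-.085,.085) for z in(0,.01)]+[[-.092,y,z] for y in(-.085,.085) for z in(0,.005)])
pts=cv2.convexHull(c)[:,0].astype(float)
full=c[:,0].astype(float); full=full[(full[:,1]>20)&(full[:,1]<240)]
def model(v): return R.from_euler('ZY',[v[3],-v[4]],degrees=True).apply(M)+v[:3]
def res(v):
    h=cv2.convexHull(proj(model(v),p).astype(np.float32))
    return [cv2.pointPolygonTest(h,(float(x),float(y)),True) for x,y in full]
v0=np.array([.543,-.22,.07,-6.8,25.])
f=lambda u: res([u[0],u[1],u[2],u[3]*100,25.])
s=least_squares(f,[v0[0],v0[1],v0[2],-.068],loss='soft_l1',diff_step=1e-3); v=[*s.x[:3],s.x[3]*100,25.]
print('lid origin',np.array(v),'rms px',np.sqrt(np.mean(np.square(res(v)))))
F=R.from_euler('ZY',[v[3],-25],degrees=True)
for n_,l in dict(grip=[-.017,0,.032],htop=[-.017,0,.042],staple=[.06,0,.028]).items():
    w=F.apply(l)+v[:3]; print(n_,w,proj(w,p))
E
python3 pnp.py
```

```text
[[397, 42], [390, 225], [242, 214], [234, 65]]
lid origin [ 0.5413 -0.2207  0.0673 -6.5513 25.    ] rms px 0.5457071933519327
grip [ 0.5126 -0.2174  0.0891] [[281.7517 140.8883]]
htop [ 0.5084 -0.2169  0.0982] [[276.6777 140.6542]]
staple [ 0.5836 -0.2256  0.118 ] [[353.9966 139.5901]]
```

```bash
python3 - <<'E'
from fit import *
X=data(['wrist']); Y=box(X,[.27,-.26,.085],[.47,-.11,.13]); Y=Y[(Y[:,3]>18)&(Y[:,3]<35)&(Y[:,4]>120)]; print('yellow max x z>.085',np.quantile(Y[:,0],.995))
b=tool(); F=R.from_euler('ZY',[-6.6,-25],degrees=True); g=np.array([.513,-.2178,.090]); n=F.apply([0,0,1])
for k in(.12,.04,.002): print(k,inc(g+n*k,Rt(-6.6,25,-90),b))
E
```

```text
yellow max x z>.085 0.3847035959458027
0.12 ([76.2, -157.9, 143.0], [-0.4368, 0.0003, -0.0043])
0.04 ([76.3, -124.0, 215.5], [-0.4368, 0.0003, -0.0043])
0.002 ([76.4, -107.9, 249.9], [-0.4368, 0.0003, -0.0043])
```

Request:
servo_tool:
  increments:
    - {"slide": [15, -30, 20], "dr": [-0.08, 0, 0], "jaw": 0.6}
    - {"slide": [30, -62, 50], "dr": [-0.17, 0, 0], "jaw": 0.6}
    - {"slide": [45, -94, 80], "dr": [-0.26, 0, 0], "jaw": 0.6}
    - {"slide": [60, -126, 110], "dr": [-0.35, 0, 0], "jaw": 0.6}
    - {"slide": [76, -158, 143], "dr": [-0.437, 0, -0.004], "jaw": 0.6}
    - {"slide": [76, -158, 143], "dr": [-0.437, 0, -0.004], "jaw": 0.6}
    - {"slide": [76, -158, 143], "dr": [-0.437, 0, -0.004], "jaw": 0.6}
    - {"slide": [76, -158, 143], "dr": [-0.437, 0, -0.004], "jaw": 0.6}

```text
t: 10.25
tool_pos: [0.3939, -0.2059, 0.3539]
orientation: [2.076, 1.85, 0.411]
force: [0.1, -1.3, 0.8]
opening: 0.0372
gripper_force: 0.0
```

```bash
python3 - <<'E'
from fit import *
b=tool(); F=R.from_euler('ZY',[-6.6,-25],degrees=True); g=np.array([.513,-.2178,.090]); n=F.apply([0,0,1])
print(b[0],b[1].as_rotvec(),Rt(-6.6,25,-90).as_rotvec(),read_state()['q'])
for k in(.12,.04,.002): print(k,inc(g+n*k,Rt(-6.6,25,-90),b))
E
```

```text
[ 0.3939 -0.2059  0.3539] [2.0757 1.8501 0.4107] [2.0807 1.8539 0.411 ] [-0.6986 -0.5082  2.1737  0.2619  1.1126 -0.6568]
0.12 ([1.9, -3.1, 2.7], [0.0049, 0.0037, 0.0012])
0.04 ([2.2, -3.5, 82.7], [0.0049, 0.0037, 0.0012])
0.002 ([2.4, -3.7, 120.7], [0.0049, 0.0037, 0.0012])
```

Request:
servo_tool:
  increments:
    - {"slide": [2, -3.5, 40], "dr": [0.005, 0.004, 0], "jaw": 0.6}
    - {"slide": [2, -3.5, 75], "dr": [0.005, 0.004, 0], "jaw": 0.6}
    - {"slide": [2, -3.5, 83], "dr": [0.005, 0.004, 0], "jaw": 0.6}
    - {"slide": [2, -3.5, 83], "dr": [0.005, 0.004, 0], "jaw": 0.6}
    - {"slide": [2, -3.5, 83], "dr": [0.005, 0.004, 0], "jaw": 0.6}
    - {"slide": [2, -3.5, 83], "dr": [0.005, 0.004, 0], "jaw": 0.6}

```text
t: 10.85
tool_pos: [0.4253, -0.2079, 0.2763]
orientation: [2.081, 1.855, 0.411]
force: [-0.3, 0.4, -1.3]
opening: 0.0374
gripper_force: 0.0
```

```bash
python3 - <<'E'
from fit import *
b=tool(); F=R.from_euler('ZY',[-6.6,-25],degrees=True); g=np.array([.513,-.2178,.090]); n=F.apply([0,0,1])
for k in(.04,.002): print(k,inc(g+n*k,Rt(-6.6,25,-90),b))
E
```

```text
0.04 ([0.3, 1.3, -0.9], [-0.0011, -0.0011, 0.0004])
0.002 ([0.2, 1.3, 37.1], [-0.0011, -0.0011, 0.0004])
```

Request:
servo_tool:
  increments:
    - {"slide": [0, 1, 15], "dr": [0, 0, 0], "jaw": 0.6}
    - {"slide": [0, 1, 28], "dr": [0, 0, 0], "jaw": 0.6}
    - {"slide": [0, 1, 36], "dr": [0, 0, 0], "jaw": 0.6}
    - {"slide": [0, 1, 36], "dr": [0, 0, 0], "jaw": 0.6}
    - {"slide": [0, 1, 36], "dr": [0, 0, 0], "jaw": 0.6}
    - {"slide": [0, 1, 36], "dr": [0, 0, 0], "jaw": 0.6}

```text
t: 11.45
tool_pos: [0.4403, -0.2091, 0.2422]
orientation: [2.084, 1.857, 0.411]
force: [1.6, 0.3, 0.4]
opening: 0.0371
gripper_force: 0.0
```

```bash
python3 - <<'E'
from fit import *
a,d,p=save('wrist'); b,_,ps=save('side')
cv2.imwrite('pics/w4.png',np.hstack([cv2.resize(a,(400,300)),cv2.resize(b[130:280,280:480],(400,300))])[...,::-1])
b=tool(); g=b[0]+b[1].apply([0,0,.167]); print(g)
E
```

```text
[ 0.51   -0.2167  0.0905]
```

View pics/w4.png

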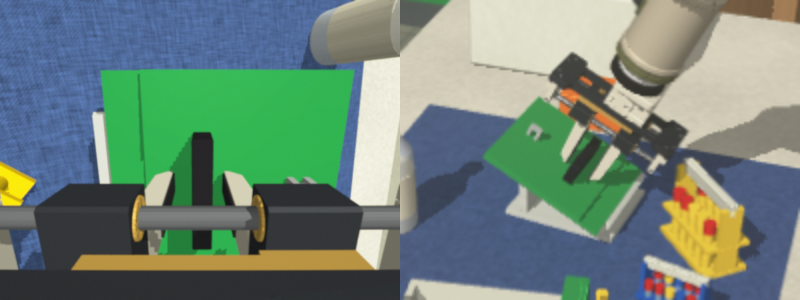

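The handle at (202,190) sits centred between the fingers, the plate is clear of the tips, and the gripper body misses the yellow rack. Closing, then lifting straight up.

Request:
servo_tool:
  increments:
    - {"slide": [0, 1, 1], "dr": [0, 0, 0], "jaw": 1}
    - {"slide": [0, 1, 1], "dr": [0, 0, 0], "jaw": 1}
    - {"slide": [0, 1, 1], "dr": [0, 0, 0], "jaw": 1}
    - {"slide": [0, 1, 1], "dr": [0, 0, 0], "jaw": 1}
    - {"slide": [0, 1, 1], "dr": [0, 0, 0], "jaw": 1}
    - {"slide": [0, 1, 1], "dr": [0, 0, 0], "jaw": 1}
  force: 50

```text
t: 12.15
tool_pos: [0.4424, -0.2092, 0.2419]
orientation: [2.082, 1.855, 0.413]
force: [7.4, 0.6, 0.7]
opening: 0.0138
gripper_force: 50.0
```

```bash
python3 - <<'E'
from fit import *
b=tool(); g=b[0]+b[1].apply([0,0,.167]); print(g)
up=b[1].inv().apply([0,0,.22])*1000; print('up220',up)
E
```

```text
[ 0.5124 -0.2169  0.0905]
up220 [   0.4716   92.7406 -199.4968]
```

Request:
servo_tool:
  increments:
    - {"slide": [0, 4, -9], "dr": [0, 0, 0], "jaw": 1}
    - {"slide": [0, 13, -27], "dr": [0, 0, 0], "jaw": 1}
    - {"slide": [0, 25, -54], "dr": [0, 0, 0], "jaw": 1}
    - {"slide": [0, 42, -90], "dr": [0, 0, 0], "jaw": 1}
    - {"slide": [0, 59, -127], "dr": [0, 0, 0], "jaw": 1}
    - {"slide": [0, 76, -163], "dr": [0, 0, 0], "jaw": 1}
    - {"slide": [0, 88, -190], "dr": [0, 0, 0], "jaw": 1}
    - {"slide": [0, 92, -199], "dr": [0, 0, 0], "jaw": 1}
    - {"slide": [0, 92, -199], "dr": [0, 0, 0], "jaw": 1}
    - {"slide": [0, 92, -199], "dr": [0, 0, 0], "jaw": 1}

```text
t: 13.15
tool_pos: [0.4413, -0.2094, 0.4574]
orientation: [2.088, 1.86, 0.409]
force: [0.3, 0.3, -5.6]
opening: 0.0137
gripper_force: 50.0
```

```bash
cat > lid.py <<'E'
from fit import *
C=np.array([.4975,.2183,0]); YAW=9.85; G=np.array([-.017,0,.033])
Fc=R.from_euler('z',YAW,degrees=True)
def lidpose(lx,lz,tilt,ly=0,yaw=YAW):
    """grasp point and tool R for lip edge at case (lx,ly,lz)"""
    F=R.from_euler('ZY',[yaw,-tilt],degrees=True)
    lip=C+Fc.apply([lx,ly,lz]); g=lip+F.apply(G-np.array([-.092,0,0])); return g,Rt(yaw,tilt,-90)
def now():
    b=tool(); g=b[0]+b[1].apply([0,0,.167]); F=b[1]*Rt(0,0,-90).inv(); e=F.as_euler('ZYX',degrees=True)
    lip=Fc.inv().apply(g+F.apply(np.array([-.092,0,0])-G)-C); s=read_state()
    print('lip case mm',lip*1000,'yaw,tilt,roll',e*[1,-1,1],'F case',Fc.inv().apply(s['force']),'tau',s['wrist_torque'],'open',s['opening']); return b
E
python3 - <<'E'
from lid import *
a,_,_=save('side'); cv2.imwrite('pics/s5.png',cv2.resize(a[60:300,260:580],(640,480))[...,::-1])
b=now(); print(lidpose(-.069,.25,20)[0]); print(inc(*lidpose(-.069,.25,20),b)); print(read_state()['q'])
E
```

```text
lip case mm [-114.1883 -414.8956  243.8326] yaw,tilt,roll [-6.682  24.5022  0.3085] F case [-0.2949 -0.1596 -5.2928] tau [ 0.013   0.5423 -0.0103] open 0.013737212725971825
[0.4878 0.2166 0.3067]
([412.4, -50.1, -27.9], [0.0787, 0.1039, -0.2669])
[-0.6307 -0.4036  1.9111  0.2205  1.2659 -0.5424]
```

View pics/s5.png

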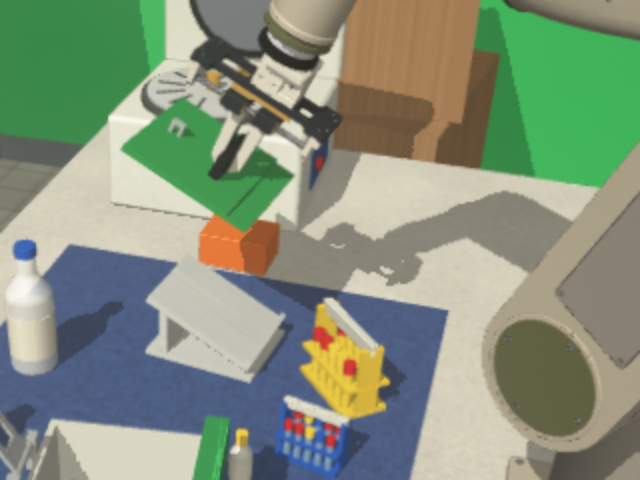

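The lid is held at (205,165), clear of everything, and the stand is empty. Carrying it over to the case.

Request:
servo_tool:
  increments:
    - {"slide": [20, -2, -2], "dr": [0.004, 0.005, -0.013], "jaw": 1}
    - {"slide": [58, -7, -4], "dr": [0.011, 0.015, -0.037], "jaw": 1}
    - {"slide": [100, -12, -7], "dr": [0.019, 0.025, -0.065], "jaw": 1}
    - {"slide": [142, -17, -10], "dr": [0.027, 0.036, -0.092], "jaw": 1}
    - {"slide": [185, -22, -13], "dr": [0.035, 0.047, -0.12], "jaw": 1}
    - {"slide": [228, -28, -16], "dr": [0.044, 0.057, -0.148], "jaw": 1}
    - {"slide": [270, -33, -18], "dr": [0.052, 0.068, -0.175], "jaw": 1}
    - {"slide": [312, -38, -21], "dr": [0.06, 0.079, -0.202], "jaw": 1}
    - {"slide": [350, -43, -24], "dr": [0.067, 0.088, -0.227], "jaw": 1}
    - {"slide": [385, -47, -26], "dr": [0.073, 0.097, -0.249], "jaw": 1}
    - {"slide": [405, -49, -27.5], "dr": [0.077, 0.102, -0.262], "jaw": 1}
    - {"slide": [412.5, -50, -28], "dr": [0.079, 0.104, -0.267], "jaw": 1}
    - {"slide": [412.5, -50, -28], "dr": [0.079, 0.104, -0.267], "jaw": 1}
    - {"slide": [412.5, -50, -28], "dr": [0.079, 0.104, -0.267], "jaw": 1}
    - {"slide": [412.5, -50, -28], "dr": [0.079, 0.104, -0.267], "jaw": 1}

```text
t: 14.7
tool_pos: [0.4322, 0.2057, 0.4652]
orientation: [1.859, 2.208, 0.389]
force: [-0.2, 0.6, -4.7]
opening: 0.014
gripper_force: 50.0
```

```bash
python3 - <<'E'
from lid import *
b=now()
for z in(.2,.15,.138): print(z,inc(*lidpose(-.069,z,20),b))
E
```

```text
lip case mm [-68.0489  -2.0113 251.5607] yaw,tilt,roll [ 9.8388 20.1518 -0.2197] F case [-0.0962  0.639  -4.6868] tau [-0.1121  0.4676  0.0134] open 0.014010829744324414
0.2 ([1.4, -18.1, 48.3], [0.0026, 0.0039, -0.0002])
0.15 ([1.6, -35.4, 95.2], [0.0026, 0.0039, -0.0002])
0.138 ([1.7, -39.5, 106.5], [0.0026, 0.0039, -0.0002])
```

Request:
servo_tool:
  increments:
    - {"slide": [0, -5, 15], "dr": [0.002, 0.002, 0], "jaw": 1}
    - {"slide": [1, -14, 38], "dr": [0.002, 0.003, 0], "jaw": 1}
    - {"slide": [1.5, -23, 62], "dr": [0.002, 0.003, 0], "jaw": 1}
    - {"slide": [1.5, -29, 78], "dr": [0.002, 0.003, 0], "jaw": 1}
    - {"slide": [1.5, -32, 86], "dr": [0.002, 0.003, 0], "jaw": 1}
    - {"slide": [1.5, -32, 86], "dr": [0.002, 0.003, 0], "jaw": 1}
    - {"slide": [1.5, -32, 86], "dr": [0.002, 0.003, 0], "jaw": 1}

```text
t: 15.4
tool_pos: [0.4317, 0.2076, 0.3745]
orientation: [1.86, 2.212, 0.392]
force: [0.3, 0.0, -3.7]
opening: 0.0137
gripper_force: 50.0
```

```bash
python3 - <<'E'
from lid import *
b=now()
a1,_,_=save('scene');a2,_,_=save('side')
cv2.imwrite('pics/s6.png',np.hstack([cv2.resize(a1[170:320,340:480],(400,430)),cv2.resize(a2[200:350,240:400],(400,430))])[...,::-1])
p=lambda g,Rg:None
s=np.array([b[0]+b[1].apply([0,0,.167])]); F=b[1]*Rt(0,0,-90).inv()
L=lambda q:(F.apply(np.array(q)-G)+s[0])
for n in('scene','side'):
    _,_,P=load(n)
    print(n,'lid corners(+x+y,+x-y,-x+y,-x-y top)',proj([L([.092,.085,.01]),L([.092,-.085,.01]),L([-.092,.085,.005]),L([-.092,-.085,.005])],P).round(1).tolist(),'ledge inner top corners',proj([C+Fc.apply([-.077,y,.153]) for y in(.09,-.09)],P).round(1).tolist())
for z in(.15,.138,.134): print(z,inc(*lidpose(-.069,z,20),b))
E
```

```text
lip case mm [-68.2268   0.6751 160.8913] yaw,tilt,roll [ 9.8878 20.1305 -0.0143] F case [ 0.2827 -0.0323 -3.7376] tau [-0.0923  0.3886 -0.0263] open 0.01372070359544931
scene lid corners(+x+y,+x-y,-x+y,-x-y top) [[422.1, 245.3], [362.5, 228.1], [438.2, 223.8], [383.5, 208.7]] ledge inner top corners [[439.9, 225.8], [382.4, 209.9]]
side lid corners(+x+y,+x-y,-x+y,-x-y top) [[254.2, 284.9], [277.8, 232.6], [345.6, 322.6], [358.0, 266.3]] ledge inner top corners [[348.9, 329.4], [361.5, 269.6]]
0.15 ([-0.7, -4.0, 10.1], [0.0023, 0.0, 0.0006])
0.138 ([-0.7, -8.1, 21.4], [0.0023, 0.0, 0.0006])
0.134 ([-0.7, -9.5, 25.2], [0.0023, 0.0, 0.0006])
```

View pics/s6.png

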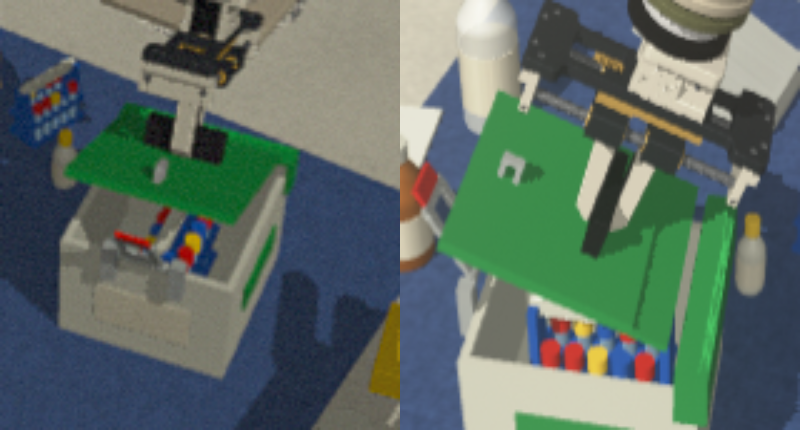

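The predicted lip corner, composite (664,351), matches the picture at (665,348). There is a visible gap between the lip and the ledge at about (690,220). Lowering beside the ledge.

Request:
servo_tool:
  increments:
    - {"slide": [-0.5, -3, 7], "dr": [0, 0, 0], "jaw": 1}
    - {"slide": [-0.5, -5.5, 14], "dr": [0, 0, 0], "jaw": 1}
    - {"slide": [-0.5, -8, 20], "dr": [0, 0, 0], "jaw": 1}
    - {"slide": [-0.5, -9.5, 24], "dr": [0, 0, 0], "jaw": 1}
    - {"slide": [-0.5, -9.5, 24.5], "dr": [0, 0, 0], "jaw": 1}
    - {"slide": [-0.5, -9.5, 24.5], "dr": [0, 0, 0], "jaw": 1}
    - {"slide": [-0.5, -9.5, 24.5], "dr": [0, 0, 0], "jaw": 1}

```text
t: 16.2
tool_pos: [0.4312, 0.2073, 0.348]
orientation: [1.859, 2.212, 0.392]
force: [0.3, 0.4, -4.7]
opening: 0.0137
gripper_force: 50.0
```

```bash
python3 - <<'E'
from lid import *
b=now()
for x,z in((-.08,.135),(-.088,.134),(-.092,.134),(-.092,.130)): print(x,z,inc(*lidpose(x,z,20),b))
E
```

```text
lip case mm [-68.8886   0.4238 134.3952] yaw,tilt,roll [ 9.9194 20.1093 -0.0194] F case [ 0.3628  0.3174 -4.6925] tau [-0.0719  0.3947 -0.0347] open 0.013713627029422245
-0.08 0.135 ([-0.5, -9.8, -4.2], [0.0019, -0.0001, 0.0011])
-0.088 0.134 ([-0.5, -17.7, -6.1], [0.0019, -0.0001, 0.0011])
-0.092 0.134 ([-0.5, -21.5, -7.4], [0.0019, -0.0001, 0.0011])
-0.092 0.13 ([-0.5, -22.8, -3.7], [0.0019, -0.0001, 0.0011])
```

Request:
servo_tool:
  increments:
    - {"slide": [-0.5, -5, -2], "dr": [0, 0, 0], "jaw": 1}
    - {"slide": [-0.5, -10, -4], "dr": [0, 0, 0], "jaw": 1}
    - {"slide": [-0.5, -14, -5], "dr": [0, 0, 0], "jaw": 1}
    - {"slide": [-0.5, -18, -6], "dr": [0, 0, 0], "jaw": 1}
    - {"slide": [-0.5, -20, -7], "dr": [0, 0, 0], "jaw": 1}
    - {"slide": [-0.5, -21, -7], "dr": [0, 0, 0], "jaw": 1}
    - {"slide": [-0.5, -21, -7], "dr": [0, 0, 0], "jaw": 1}
    - {"slide": [-0.5, -21, -7], "dr": [0, 0, 0], "jaw": 1}

```text
t: 17.0
tool_pos: [0.4094, 0.2029, 0.3471]
orientation: [1.859, 2.213, 0.391]
force: [0.7, -0.3, -3.7]
opening: 0.0134
gripper_force: 50.0
```

```bash
python3 - <<'E'
from lid import *
b=now()
for x,z in((-.0925,.131),(-.0925,.129),(-.0925,.1275)): print(x,z,inc(*lidpose(x,z,20),b))
E
```

```text
lip case mm [-91.1744  -0.1493 133.4579] yaw,tilt,roll [ 9.9194 20.0872 -0.0236] F case [ 0.6044 -0.4141 -3.6954] tau [-0.1454  0.4099  0.0106] open 0.013399054246616766
-0.0925 0.131 ([0.1, -1.8, 2.0], [0.0015, -0.0, 0.0011])
-0.0925 0.129 ([0.1, -2.5, 3.8], [0.0015, -0.0, 0.0011])
-0.0925 0.1275 ([0.1, -3.0, 5.3], [0.0015, -0.0, 0.0011])
```

Request:
servo_tool:
  increments:
    - {"slide": [0, -1, 2], "dr": [0, 0, 0], "jaw": 1}
    - {"slide": [0, -1.5, 3], "dr": [0, 0, 0], "jaw": 1}
    - {"slide": [0, -2, 4], "dr": [0, 0, 0], "jaw": 1}
    - {"slide": [0, -2, 4], "dr": [0, 0, 0], "jaw": 1}

```text
t: 17.4
tool_pos: [0.4088, 0.2028, 0.3422]
orientation: [1.86, 2.213, 0.391]
force: [0.1, -0.5, -4.5]
opening: 0.0137
gripper_force: 50.0
```

```bash
python3 - <<'E'
from lid import *
b=now()
E
```

```text
lip case mm [-91.9349  -0.1862 128.6483] yaw,tilt,roll [ 9.921  20.0518 -0.0301] F case [ 0.0238 -0.4926 -4.4831] tau [-0.1231  0.4886  0.0499] open 0.013745212901930308
```

Request:
servo_tool:
  increments:
    - {"slide": [0, -0.5, 1], "dr": [0, 0, 0], "jaw": 1}
    - {"slide": [0, -0.7, 2], "dr": [0, 0, 0], "jaw": 1}
    - {"slide": [0, -0.7, 2], "dr": [0, 0, 0], "jaw": 1}

```text
t: 17.7
tool_pos: [0.409, 0.2029, 0.3415]
orientation: [1.859, 2.212, 0.392]
force: [-3.4, -2.1, 4.9]
opening: 0.0134
gripper_force: 50.1
```

```bash
python3 - <<'E'
from lid import *
b=now()
E
```

```text
lip case mm [-91.3737  -0.1092 127.9128] yaw,tilt,roll [ 9.9105 20.131  -0.0159] F case [-3.7416 -1.4802  4.9393] tau [-0.305   1.3184 -0.0306] open 0.01344094638381068
```

Request:
servo_tool:
  increments:
    - {"slide": [0, -0.7, -1.3], "dr": [0, 0, 0], "jaw": 1}
    - {"slide": [0, -1.7, -1.6], "dr": [0, 0, 0], "jaw": 1}
    - {"slide": [0, -2.6, -2], "dr": [0, 0, 0], "jaw": 1}
    - {"slide": [0, -3.5, -2.3], "dr": [0, 0, 0], "jaw": 1}
    - {"slide": [0, -3.5, -2.3], "dr": [0, 0, 0], "jaw": 1}

```text
t: 18.2
tool_pos: [0.4063, 0.2024, 0.3427]
orientation: [1.856, 2.208, 0.399]
force: [15.9, 3.4, -8.7]
opening: 0.0137
gripper_force: 50.0
```

```bash
python3 - <<'E'
from lid import *
b=now()
E
```

```text
lip case mm [-92.7972  -0.08   129.1249] yaw,tilt,roll [ 9.908  20.4925  0.0108] F case [16.2859  0.5766 -8.6651] tau [ 0.4727 -2.6939  0.0368] open 0.013665748106872256
```

Request:
servo_tool:
  increments:
    - {"slide": [0, 1.7, 0.6], "dr": [0, 0, 0], "jaw": 1}
    - {"slide": [0, 3.3, 1.2], "dr": [0, 0, 0], "jaw": 1}
    - {"slide": [0, 3.3, 1.2], "dr": [0, 0, 0], "jaw": 1}
    - {"slide": [0, 3.3, 1.2], "dr": [0, 0, 0], "jaw": 1}

```text
t: 18.6
tool_pos: [0.4084, 0.2028, 0.3417]
orientation: [1.859, 2.212, 0.392]
force: [1.0, -0.2, 0.7]
opening: 0.0137
gripper_force: 50.0
```

```bash
python3 - <<'E'
from lid import *
b=now()
for t in (20,18,16,14,12,10,8): print(t,inc(*lidpose(-.0915,.1285,t),b))
E
```

```text
lip case mm [-92.0852  -0.1103 128.1486] yaw,tilt,roll [ 9.9181 20.1122 -0.0184] F case [ 0.9797 -0.3615  0.7217] tau [-0.1045  0.2855 -0.0336] open 0.013748118340812446
20 ([0.0, 1.1, 0.0], [0.002, -0.0001, 0.0011])
18 ([0.0, 8.0, 2.8], [0.0369, -0.0001, 0.0011])
16 ([0.0, 14.8, 5.8], [0.0718, -0.0, 0.0011])
14 ([0.0, 21.5, 9.0], [0.1067, -0.0, 0.0011])
12 ([0.0, 28.1, 12.5], [0.1416, -0.0, 0.0011])
10 ([0.0, 34.6, 16.1], [0.1765, 0.0, 0.0011])
8 ([-0.0, 41.0, 20.1], [0.2114, 0.0, 0.0011])
```

The lip is under the ledge, resting on the rim with about 5 N. Swinging it down in the grip.

Request:
servo_tool:
  increments:
    - {"slide": [0, 1, 0], "dr": [0.002, 0, 0], "jaw": 1}
    - {"slide": [0, 4.5, 1.4], "dr": [0.0195, 0, 0], "jaw": 1}
    - {"slide": [0, 8, 2.8], "dr": [0.037, 0, 0], "jaw": 1}
    - {"slide": [0, 11.4, 4.3], "dr": [0.0545, 0, 0], "jaw": 1}
    - {"slide": [0, 14.8, 5.8], "dr": [0.072, 0, 0], "jaw": 1}
    - {"slide": [0, 18.2, 7.4], "dr": [0.089, 0, 0], "jaw": 1}
    - {"slide": [0, 21.5, 9], "dr": [0.107, 0, 0], "jaw": 1}
    - {"slide": [0, 24.8, 10.7], "dr": [0.124, 0, 0], "jaw": 1}
    - {"slide": [0, 28.1, 12.5], "dr": [0.142, 0, 0], "jaw": 1}
    - {"slide": [0, 28.1, 12.5], "dr": [0.142, 0, 0], "jaw": 1}

```text
t: 19.6
tool_pos: [0.439, 0.2081, 0.3392]
orientation: [1.929, 2.295, 0.239]
force: [-1.9, 0.5, 2.0]
opening: 0.0138
gripper_force: 50.0
```

```bash
python3 - <<'E'
from lid import *
b=now()
for t in (12,10,8,6,4,2,1,0): print(t,inc(*lidpose(-.0915,.1285,t),b))
E
```

```text
lip case mm [-91.5625  -0.1445 128.0248] yaw,tilt,roll [ 9.9042 11.8826 -0.02  ] F case [-1.7763  0.8157  1.9565] tau [0.0762 0.9654 0.0646] open 0.013795666692210369
12 ([0.0, -0.3, -0.6], [-0.002, 0.0002, 0.0009])
10 ([0.0, 6.7, 2.1], [0.0329, 0.0002, 0.0009])
8 ([0.0, 13.5, 5.1], [0.0678, 0.0002, 0.0009])
6 ([0.0, 20.3, 8.3], [0.1027, 0.0002, 0.0009])
4 ([0.0, 26.9, 11.7], [0.1376, 0.0002, 0.0009])
2 ([0.0, 33.4, 15.4], [0.1725, 0.0002, 0.0009])
1 ([0.0, 36.6, 17.3], [0.1899, 0.0002, 0.0009])
0 ([0.0, 39.7, 19.3], [0.2074, 0.0002, 0.0009])
```

Request:
servo_tool:
  increments:
    - {"slide": [0, 3.3, 0.8], "dr": [0.016, 0, 0], "jaw": 1}
    - {"slide": [0, 6.7, 2.1], "dr": [0.033, 0, 0], "jaw": 1}
    - {"slide": [0, 10.1, 3.6], "dr": [0.05, 0, 0], "jaw": 1}
    - {"slide": [0, 13.5, 5.1], "dr": [0.068, 0, 0], "jaw": 1}
    - {"slide": [0, 16.9, 6.7], "dr": [0.085, 0, 0], "jaw": 1}
    - {"slide": [0, 20.3, 8.3], "dr": [0.103, 0, 0], "jaw": 1}
    - {"slide": [0, 23.6, 10], "dr": [0.12, 0, 0], "jaw": 1}
    - {"slide": [0, 26.9, 11.7], "dr": [0.138, 0, 0], "jaw": 1}
    - {"slide": [0, 30.2, 13.5], "dr": [0.155, 0, 0], "jaw": 1}
    - {"slide": [0, 33.4, 15.4], "dr": [0.1725, 0, 0], "jaw": 1}
    - {"slide": [0, 33.4, 15.4], "dr": [0.1725, 0, 0], "jaw": 1}

```text
t: 20.7
tool_pos: [0.4743, 0.2142, 0.3309]
orientation: [2.007, 2.387, 0.041]
force: [-0.6, -0.9, -3.3]
opening: 0.0135
gripper_force: 50.0
```

```bash
python3 - <<'E'
from lid import *
b=now()
for t in (2,1,0,-.5): print(t,inc(*lidpose(-.0915,.1285,t),b))
E
```

```text
lip case mm [-91.6464  -0.1992 128.3995] yaw,tilt,roll [ 9.9037  1.9784 -0.0255] F case [-0.7048 -0.826  -3.2808] tau [0.0121 0.2153 0.0588] open 0.01349990001507633
2 ([0.0, 0.1, -0.1], [-0.0004, 0.0004, 0.0009])
1 ([0.0, 3.6, 1.2], [0.0171, 0.0004, 0.0009])
0 ([0.0, 7.0, 2.6], [0.0345, 0.0004, 0.0009])
-0.5 ([0.0, 8.7, 3.3], [0.0433, 0.0004, 0.0009])
```

Request:
servo_tool:
  increments:
    - {"slide": [0, 1.8, 0.8], "dr": [0.009, 0, 0], "jaw": 1}
    - {"slide": [0, 3.6, 1.5], "dr": [0.017, 0, 0], "jaw": 1}
    - {"slide": [0, 5.3, 2.2], "dr": [0.026, 0, 0], "jaw": 1}
    - {"slide": [0, 7, 3], "dr": [0.0345, 0, 0], "jaw": 1}
    - {"slide": [0, 7, 3], "dr": [0.0345, 0, 0], "jaw": 1}
    - {"slide": [0, 7, 3], "dr": [0.0345, 0, 0], "jaw": 1}

```text
t: 21.3
tool_pos: [0.4809, 0.2155, 0.3285]
orientation: [2.02, 2.404, 0.001]
force: [-0.7, -1.0, -2.0]
opening: 0.0137
gripper_force: 50.0
```

```bash
python3 - <<'E'
from lid import *
b=now()
a,_,_=save('side'); save('scene')
for n in('scene','side'):
    X=data([n]); K=box(X,[.36,.08,.11],[.62,.34,.22]); K=K[(K[:,3]>45)&(K[:,3]<85)&(K[:,4]>100)]; P=Fc.inv().apply(K[:,:3]-C)
    m=(P[:,0]>-.05)&(P[:,0]<.088)&(abs(P[:,1])<.08); P=P[m]; A=np.c_[P[:,:2],np.ones(len(P))]; 
    z=P[:,2]; k=abs(z-np.median(z))<.006; s=np.linalg.lstsq(A[k],z[k],rcond=None)[0]; print(n,'slopes deg',np.degrees(s[:2]),'z0',s[2],k.sum())
E
```

```text
lip case mm [-91.556   -0.1251 128.3695] yaw,tilt,roll [ 9.9131  0.0816 -0.0214] F case [-0.8369 -0.8338 -2.0282] tau [0.0034 0.2009 0.044 ] open 0.013683918435777239
scene slopes deg [0.0143 0.0203] z0 0.13855710744692104 1356
side slopes deg [0.0994 0.039 ] z0 0.14049410701632814 2691
```

Request:
servo_tool:
  increments:
    - {"slide": [0, 0.3, 0.7], "dr": [0.005, 0, 0], "jaw": 1}
    - {"slide": [0, 0.5, 1.2], "dr": [0.009, 0, 0], "jaw": 1}
    - {"slide": [0, 0.5, 1.2], "dr": [0.009, 0, 0], "jaw": 1}
    - {"slide": [0, 0.5, 1.2], "dr": [0.009, 0, 0], "jaw": 1}

```text
t: 21.8
tool_pos: [0.4819, 0.2155, 0.3282]
orientation: [-2.019, -2.402, 0.007]
force: [0.8, -1.7, 4.3]
opening: 0.0136
gripper_force: 50.0
```

```bash
python3 -c "
from lid import *
now()"
```

```text
lip case mm [-91.9455  -0.1782 128.5772] yaw,tilt,roll [ 9.9044 -0.3069 -0.0169] F case [ 0.4547 -1.7789  4.3295] tau [ 0.0136 -0.7072 -0.0295] open 0.013621567436956621
```

The lid is fully supported and flat. Letting go and rising.

Request:
servo_tool:
  increments:
    - {"slide": [0, 0, 0], "dr": [0, 0, 0], "jaw": 0.65}
    - {"slide": [0, 0, 0], "dr": [0, 0, 0], "jaw": 0.65}
    - {"slide": [0, 0, 0], "dr": [0, 0, 0], "jaw": 0.65}
    - {"slide": [0, 0, 0], "dr": [0, 0, 0], "jaw": 0.65}
    - {"slide": [0, 0, -8], "dr": [0, 0, 0], "jaw": 0.65}
    - {"slide": [0, 0, -30], "dr": [0, 0, 0], "jaw": 0.65}
    - {"slide": [0, 0, -65], "dr": [0, 0, 0], "jaw": 0.65}
    - {"slide": [0, 0, -105], "dr": [0, 0, 0], "jaw": 0.65}
    - {"slide": [0, 0, -140], "dr": [0, 0, 0], "jaw": 0.9}
    - {"slide": [0, 0, -155], "dr": [0, 0, 0], "jaw": 1}
    - {"slide": [0, 0, -155], "dr": [0, 0, 0], "jaw": 1}
    - {"slide": [0, 0, -155], "dr": [0, 0, 0], "jaw": 1}
    - {"slide": [0, 0, -155], "dr": [0, 0, 0], "jaw": 1}
  force: 20

```text
t: 23.1
tool_pos: [0.4822, 0.2157, 0.4796]
orientation: [-2.017, -2.4, 0.015]
force: [0.5, 0.3, -0.4]
opening: 0.0007
gripper_force: 0.0
```

```bash
cat > hasp.py <<'E'
from lid import *
def hp(x,tz,y=0):
    "grasp point pose for closed fingertip bottom centre at case x,y height tz (mm)"
    return C+Fc.apply([x/1000,y/1000,tz/1000+.019]),Rt(YAW,0,0)
def hnow():
    b=tool(); s=read_state(); f=b[0]+b[1].apply([0,0,.186]); print('tip case',Fc.inv().apply(f-C)*1000,'F',Fc.inv().apply(s['force']),'rot',(b[1]*Rt(0,0,0).inv()).as_euler('ZYX',degrees=True),s['opening'],s['t']); return b
def red():
    for n in('scene','side'):
        X=data([n]); K=box(X,[.48,.1,.13],[.72,.36,.25]);H=K[(K[:,4]>120)&((K[:,3]<8)|(K[:,3]>172))]
        H=Fc.inv().apply(H[:,:3]-C)*1000; print(n,'red',np.median(H,0),np.quantile(H,[.03,.97],axis=0),len(H))
E
python3 - <<'E'
from hasp import *
save('scene');save('side');red(); b=hnow(); print(read_state()['q'])
print(inc(*hp(187,270),b))
E
```

```text
scene red [147.5598   2.1393 212.4883] [[ -2.9641 -13.8265 168.233 ]
 [150.7463  37.256  219.3435]] 32
side red [138.9274   1.2071 211.4671] [[134.706  -16.296  203.4271]
 [144.8473  16.707  217.4971]] 93
tip case [-17.5136  -0.1314 293.9316] F [-0.0185  0.5446  0.3444] rot [99.912   0.0532  0.6391] 0.0007277931890691463 23.2
[ 0.3232 -0.0777  1.5643  0.0008  1.6662  0.1503]
([-0.2, 202.7, 21.7], [-0.008, 0.0095, 1.5719])
```

Request:
servo_tool:
  increments:
    - {"slide": [0, 18, 0], "dr": [0, 0, 0.14], "jaw": 1}
    - {"slide": [0, 35, 0], "dr": [0, 0, 0.28], "jaw": 1}
    - {"slide": [0, 53, 0], "dr": [0, 0, 0.42], "jaw": 1}
    - {"slide": [0, 71, 0], "dr": [0, 0, 0.56], "jaw": 1}
    - {"slide": [0, 89, 0], "dr": [0, 0, 0.7], "jaw": 1}
    - {"slide": [0, 107, 0], "dr": [0, 0, 0.84], "jaw": 1}
    - {"slide": [0, 125, 0], "dr": [0, 0, 0.98], "jaw": 1}
    - {"slide": [0, 143, 0], "dr": [0, 0, 1.12], "jaw": 1}
    - {"slide": [0, 161, 0], "dr": [0, 0, 1.26], "jaw": 1}
    - {"slide": [0, 179, 5], "dr": [-0.004, 0.005, 1.4], "jaw": 1}
    - {"slide": [0, 195, 12], "dr": [-0.008, 0.009, 1.53], "jaw": 1}
    - {"slide": [0, 203, 21], "dr": [-0.008, 0.0095, 1.572], "jaw": 1}
    - {"slide": [0, 203, 21], "dr": [-0.008, 0.0095, 1.572], "jaw": 1}
    - {"slide": [0, 203, 21], "dr": [-0.008, 0.0095, 1.572], "jaw": 1}
    - {"slide": [0, 203, 21], "dr": [-0.008, 0.0095, 1.572], "jaw": 1}

```text
t: 24.7
tool_pos: [0.682, 0.2507, 0.4599]
orientation: [-3.129, -0.272, -0.005]
force: [-0.4, -0.2, 0.5]
opening: 0.0008
gripper_force: 0.0
```

```bash
python3 - <<'E'
from hasp import *
b=hnow()
for x,z in((187,230),(185,195),(150,195),(130,200),(122,203)): print(x,z,inc(*hp(x,z),b))
E
```

```text
tip case [187.9469   0.5018 273.9503] F [-0.4333 -0.08    0.5054] rot [ 9.9188 -0.202   0.0347] 0.0007823307941078798 24.7
187 230 ([-0.4, 0.4, 43.9], [-0.0006, -0.0035, 0.0012])
185 195 ([-2.6, 0.4, 78.9], [-0.0006, -0.0035, 0.0012])
150 195 ([-37.6, 0.4, 78.8], [-0.0006, -0.0035, 0.0012])
130 200 ([-57.6, 0.4, 73.7], [-0.0006, -0.0035, 0.0012])
122 203 ([-65.5, 0.4, 70.7], [-0.0006, -0.0035, 0.0012])
```

Request:
servo_tool:
  increments:
    - {"slide": [-1, 0, 35], "dr": [0, 0, 0], "jaw": 1}
    - {"slide": [-2, 0, 65], "dr": [0, 0, 0], "jaw": 1}
    - {"slide": [-3, 0, 79], "dr": [0, 0, 0], "jaw": 1}
    - {"slide": [-3, 0, 79], "dr": [0, 0, 0], "jaw": 1}
    - {"slide": [-15, 0, 79], "dr": [0, 0, 0], "jaw": 1}
    - {"slide": [-25, 0, 79], "dr": [0, 0, 0], "jaw": 1}
    - {"slide": [-32, 0, 79], "dr": [0, 0, 0], "jaw": 1}
    - {"slide": [-38, 0, 78], "dr": [0, 0, 0], "jaw": 1}
    - {"slide": [-44, 0, 77], "dr": [0, 0, 0], "jaw": 1}
    - {"slide": [-51, 0, 75], "dr": [0, 0, 0], "jaw": 1}
    - {"slide": [-58, 0, 74], "dr": [0, 0, 0], "jaw": 1}
    - {"slide": [-58, 0, 74], "dr": [0, 0, 0], "jaw": 1}

```text
t: 25.9
tool_pos: [0.6247, 0.2408, 0.3857]
orientation: [-3.129, -0.27, -0.005]
force: [-0.9, -0.7, -0.3]
opening: 0.0001
gripper_force: 0.0
```

```bash
python3 - <<'E'
from hasp import *
b=hnow(); save('side'); save('scene'); red()
for th,r in((95,60),(85,62),(75,65),(65,68),(55,70),(45,72),(35,73),(25,74),(15,75),(8,76),(0,77)):
    t=np.radians(th); x=102-r*np.cos(t)+2.5*np.sin(t)+7.5; z=144.5+r*np.sin(t)+2.5*np.cos(t)
    print(th,round(x),round(z),inc(*hp(x,z),b))
E
```

```text
tip case [129.7345   0.5029 199.7042] F [-0.9719 -0.5863 -0.2623] rot [ 9.8534 -0.1803  0.0309] 5.266520708021856e-05 25.9
scene red [117.7633  16.7539 221.6774] [[116.6485  16.0247 215.9468]
 [119.9563  17.2211 221.7284]] 3
side red [113.4762   2.1516 222.8626] [[111.3746 -15.4667 212.8192]
 [118.2427  17.1049 227.834 ]] 73
95 117 204 ([-11.9, 0.4, -4.4], [-0.0005, -0.0031, 0.0001])
85 107 206 ([-22.5, 0.4, -6.8], [-0.0005, -0.0031, 0.0001])
75 95 208 ([-34.0, 0.4, -8.3], [-0.0005, -0.0031, 0.0001])
65 83 207 ([-46.1, 0.4, -7.6], [-0.0005, -0.0031, 0.0001])
55 71 203 ([-57.7, 0.4, -3.8], [-0.0005, -0.0031, 0.0001])
45 60 197 ([-68.8, 0.4, 2.3], [-0.0005, -0.0031, 0.0001])
35 51 188 ([-78.0, 0.4, 11.0], [-0.0005, -0.0031, 0.0001])
25 43 178 ([-85.7, 0.4, 21.4], [-0.0005, -0.0031, 0.0001])
15 38 166 ([-91.6, 0.4, 33.1], [-0.0005, -0.0031, 0.0001])
8 35 158 ([-94.7, 0.4, 41.9], [-0.0005, -0.0031, 0.0001])
0 32 147 ([-96.8, 0.4, 52.4], [-0.0005, -0.0031, 0.0001])
```

The hasp is moving, now at about 100°. Continuing the arc over and down.

Request:
servo_tool:
  increments:
    - {"slide": [-12, 0.4, -4], "dr": [0, 0, 0], "jaw": 1}
    - {"slide": [-22.5, 0.4, -7], "dr": [0, 0, 0], "jaw": 1}
    - {"slide": [-34, 0.4, -8], "dr": [0, 0, 0], "jaw": 1}
    - {"slide": [-46, 0.4, -7.5], "dr": [0, 0, 0], "jaw": 1}
    - {"slide": [-58, 0.4, -4], "dr": [0, 0, 0], "jaw": 1}
    - {"slide": [-69, 0.4, 2], "dr": [0, 0, 0], "jaw": 1}
    - {"slide": [-78, 0.4, 11], "dr": [0, 0, 0], "jaw": 1}
    - {"slide": [-86, 0.4, 21], "dr": [0, 0, 0], "jaw": 1}
    - {"slide": [-91.5, 0.4, 33], "dr": [0, 0, 0], "jaw": 1}
    - {"slide": [-94.5, 0.4, 42], "dr": [0, 0, 0], "jaw": 1}
    - {"slide": [-96.5, 0.4, 48], "dr": [0, 0, 0], "jaw": 1}
    - {"slide": [-96.8, 0.4, 51], "dr": [0, 0, 0], "jaw": 1}
    - {"slide": [-96.8, 0.4, 52], "dr": [0, 0, 0], "jaw": 1}
    - {"slide": [-96.8, 0.4, 52], "dr": [0, 0, 0], "jaw": 1}

```text
t: 27.4
tool_pos: [0.5304, 0.224, 0.3334]
orientation: [-3.129, -0.269, -0.005]
force: [0.1, -0.3, -0.6]
opening: 0.0005
gripper_force: 0.1
```

```bash
python3 - <<'E'
from hasp import *
b=hnow()
E
```

```text
tip case [ 34.0742   0.0726 147.4286] F [ 0.0564 -0.3016 -0.6016] rot [ 9.8416 -0.2009  0.032 ] 0.0004543791736424437 27.4
```

Request:
servo_tool:
  increments:
    - {"slide": [0, 0, 1], "dr": [0, 0, 0], "jaw": 1}
    - {"slide": [0, 0, 2], "dr": [0, 0, 0], "jaw": 1}
    - {"slide": [0, 0, 2], "dr": [0, 0, 0], "jaw": 1}

```text
t: 27.7
tool_pos: [0.5305, 0.224, 0.333]
orientation: [-3.129, -0.269, -0.007]
force: [-6.9, -2.5, 12.8]
opening: 0.0009
gripper_force: 6.3
```

```bash
python3 - <<'E'
from hasp import *
b=hnow(); save('side'); red()
E
```

```text
tip case [ 34.2969   0.1247 147.0135] F [-7.185  -1.2632 12.8199] rot [ 9.8429 -0.2525  0.0377] 0.0009130804575219547 27.7
scene red [117.7633  16.7539 221.6774] [[116.6485  16.0247 215.9468]
 [119.9563  17.2211 221.7284]] 3
side red [ 23.495    9.8306 146.4477] [[ 18.1219 -12.0789 144.3685]
 [ 32.3886  17.2806 149.4396]] 53
```

The hasp has hit its stop at 147 mm, the height of a fully closed strap. Rising and checking.

Request:
servo_tool:
  increments:
    - {"slide": [0, 0, -2], "dr": [0, 0, 0], "jaw": 1}
    - {"slide": [0, 0, -20], "dr": [0, 0, 0], "jaw": 1}
    - {"slide": [-10, 0, -60], "dr": [0, 0, 0], "jaw": 1}
    - {"slide": [-30, 0, -105], "dr": [0, 0, 0], "jaw": 1}
    - {"slide": [-60, 0, -150], "dr": [0, 0, 0], "jaw": 1}
    - {"slide": [-80, 0, -180], "dr": [0, 0, 0], "jaw": 1}
    - {"slide": [-80, 0, -180], "dr": [0, 0, 0], "jaw": 1}
    - {"slide": [-80, 0, -180], "dr": [0, 0, 0], "jaw": 1}
    - {"slide": [-80, 0, -180], "dr": [0, 0, 0], "jaw": 1}

```text
t: 28.65
tool_pos: [0.4511, 0.2101, 0.5094]
orientation: [-3.13, -0.269, -0.003]
force: [-0.2, -1.0, -0.3]
opening: 0.0003
gripper_force: 0.0
```

```bash
python3 - <<'E'
from hasp import *
w,_,_=save('wrist'); s,_,_=save('side'); save('scene'); red()
cv2.imwrite('pics/final.png',np.hstack([cv2.resize(w[0:300],(400,300)),cv2.resize(s[150:420,200:480],(400,300))])[...,::-1])
X=data(['wrist']); K=box(X,[.36,.08,.11],[.62,.34,.22]); P=Fc.inv().apply(K[:,:3]-C)*1000
g=(K[:,3]>45)&(K[:,3]<85)&(K[:,4]>100)
r=(K[:,4]>120)&((K[:,3]<8)|(K[:,3]>172)); print('red wrist',np.median(P[r],0))
m=g&(P[:,0]>-5)&(P[:,0]<88)&(abs(P[:,1])<80)&(abs(P[:,2]-140)<8); A=np.c_[P[m][:,:2],np.ones(m.sum())]; q=np.linalg.lstsq(A,P[m][:,2],rcond=None)[0]; print('slopes deg',np.degrees(q[:2]),q[2], 'lid +x edge',np.quantile(P[m|(g&(P[:,0]>85)&(P[:,2]>133))][:,0],.995))
st=read_state(); print(st['t'],st['force'])
E
```

```text
scene red [ 29.1539   1.3693 145.513 ] [[ 19.3764 -13.871  139.995 ]
 [ 34.1873  16.9144 149.7835]] 35
side red [ 25.5379   0.6909 146.9122] [[ 18.4734 -17.3496 143.3436]
 [ 32.5972  16.8334 148.9733]] 92
red wrist [ 27.403    0.1544 147.7115]
slopes deg [-0.0123  0.0832] 140.80831314004683 lid +x edge 90.82264123108651
28.8 [ 0.9221 -0.5198 -0.7716]
```

View pics/final.png

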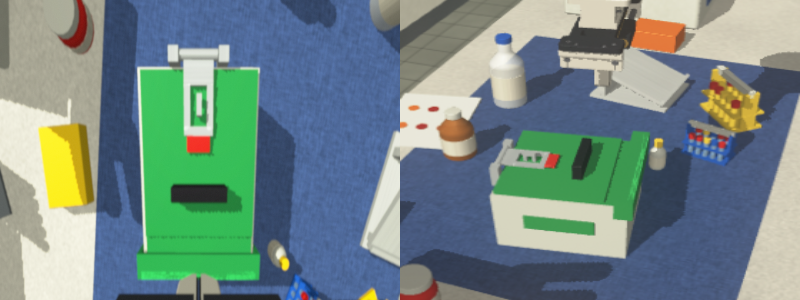

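The lid lies flat with its lip under the ledge, wrist view (198,260). The hasp is down at (198,105) with the staple through its slot at (199,103), and the bystanders are in place.

```bash
python3 -c "
from plant import close_job
print(close_job())"
```

```text
the job is handed in; nothing more can be done
None
```

The job is handed in at about 29 s: the blue rack is upright in the case, the lid is hooked under the ledge and flat on the rim, and the hasp is fully down with the staple through its slot. The judge returned no verdict, but my last pictures showed the bystanders in place and the robot touching nothing.

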